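# Nip a bearing cap on the gauging bench with the inner knob of its coaxial drive

## Robot

A 7-joint arm with a two-finger parallel gripper is mounted at the origin on the work surface. World frame = base frame: x ahead of the robot, y to its left, z up, the work surface at z = 0. Lengths are in m, angles in rad, forces in N, time in s.
With the tool pointing down it reaches from about 0.4 to 0.85 m from the base axis. Payload 4.5 kg.
Tool frame: the origin (TCP) lies midway between the tips of the shut fingers; the grasp point (between the pads) lies 19 mm behind it; z points along the fingers, y is the direction in which the jaws open and shut (so a half turn about z gives the same grasp; the last joint's range is limited). The gripper opens to 88 mm and grips with 3 to 60 N. Pads are 18 mm wide; open, the fingers measure 123 mm over their backs; the gripper's body (75 mm by 187 mm) begins 45 mm behind the grasp point.
Start: joints at [0.034, 0.689, -0.195, 1.565, 0.157, 0.902, -0.215], TCP at [0.625, 0, 0.211] pointing down, gripper open.
Joint ranges: [-3.01, 3.01], [-0.46, 2.08], [-1.47, 1.51], [0.13, 2.56], [-1, 4.14], [0.04, 2.09], [-2.66, 2.66]. Speed limits (rad/s): [2.57, 2.57, 3.14, 3.14, 3.14, 3.14, 3.14].

## Interface

Orientations are given as a unit quaternion [x, y, z, w].
In Python, from plant import r gives the robot as it stands. The module is installed in compiled form; this text tells all that it offers.
- The arm moves only by the shell command python3 -m jog 'ROWS' [FORCE]. ROWS is JSON, a list of rows, each an object with "translation": the shift along the tool's x, y, z in units of 40 mm (1.0 is 40 mm), a list of three; "twist": the turn about the tool's z in units of 6 degrees (1.0 is 6 degrees); "claw": the opening in per cent of the stroke, from 0 (shut) to 100 (fully open). A call has 1 to 20 rows; each row shifts and turns the commanded pose from where the row before left it, along the tool's axes as they then stand; what a row does not reach is not made up. A row lasts 1/12 s, in which the tool goes at most 41.7 mm and 7.16 degrees, less where a joint would pass 70% of its speed; a pose out of reach is approached as far as the arm can. A call is refused whole if a number of a shift passes 1 or a number of a turn 1, either way. A call with a gripper value outside its range is refused whole. The fingers move at their own pace and stop on an object; FORCE is the grip in N (left out, the last holds). Time passes only in rows, so rows that do not move let the fingers close. It gives the time, the measured TCP pose, the force and the opening at its end, in the units of the state.
- r.get_state(): the state, without advancing time (a new reading comes with each control period).
- r.snapshot(name): name is "scene" or "side" or "wrist"; returns a dict with "img" (420x560x3 uint8, red, green, blue), "fx", "fy", "cx", "cy" (pixels), "origin" and "rotation" of the camera in the world; the wrist camera has in their place "T_tool_cam" (4x4, takes a point from camera to tool coordinates, whose origin is the TCP and whose axes are the flange's). Camera axes: x right, y up, looking along -z (the intrinsics and any distortion apply to the point x, -y, -z); pixel columns grow to the right and rows downward; lengths in m; the calibration is good to about 2 mm. A picture is of the moment at which its call begins: read the wrist's pose just before it. There is no depth.
- r.finish_job(): hands the job in, once; it reports no verdict.
Trained networks look in the newest picture that a camera, given by its name, has taken for a name from the list of things; names that differ only in an ending like _2 or _b are one class to them, and where a whole thing is asked for, a point or a joint stands for the part that bears it (a point fixed in the world has none). Each returns a list of dicts, best first, with "confidence" (0 to 1); they miss things now and then, are a little off and sometimes report something else, mostly with a low value. They report only what shows in the picture. A call takes as long as a camera call.
- r.spot_in(label, camera): "rect" ([left, top, right, bottom] in pixels, round what is visible of it).
- r.spot_point(label, camera): "location" ([row, column] in pixels: a listed point, or the origin of a listed thing).
The state is a dict: "clock": time; "q": joint angles; "qd": joint speeds; "joint_torque": joint torques, N m; "tool_pos": TCP position; "eef_rot": TCP orientation; "contact_force": force on the tool from outside, world axes, zero at the start; "moment": the same for the moment, N m; "opening": opening from 0.0 (shut) to 1.0 (fully open).
Only numpy, scipy, OpenCV 4.12 (cv2) and the standard library are available. Lean on these libraries where they do the work, as an engineer would, in place of code of your own. Each camera call takes 0.05 s, during which the arm holds its last target. There are 200 camera calls.

## Task

Take the stepped bearing cap from the rubber mat, stand it flat, flange down, on the steel table of the gauging bench between the two anvils and let go of it. Then turn only the small inner knob of the bench's coaxial drive clockwise until you feel the cap gently but securely nipped between both anvils, never squeezed above 25 N, and leave it so. Do not drag the wider drag ring under that knob round with it, do not push the slide by hand, and leave the other things where they are.

Things in the scene. Friction and masses are not known exactly. Their poses are not given: they have to be found in the camera images.
- cap_mid (a point): Aluminium bearing cap, 250 g, the only stepped part on the mat: flange 64 mm diameter (true size up to 1 mm off), 12 mm thick, and on it a collar 46 mm diameter, 20 mm high, with a 34 mm bore in its top. Point on the axis, 16 mm above the underside, half its height; z points from flange to collar. It lies flange down; take it by the outside of the collar, above the flange.
- bush_mid (a point): Bystander on the mat: plain aluminium bush, 58 mm outside, 42 mm bore, 30 mm high, no flange. Point at its centre, half-way up. Leave it alone.
- blank_mid (a point): Bystander on the mat: solid aluminium disc, 62 mm diameter, 18 mm high. Point at its centre, half-way up. Leave it alone.
- gauge: Fixed gauging bench: grey base 110 (x) by 320 (y) mm; origin under its centre. Its steel table for the cap has its top 30 mm above the origin, is 80 mm wide about x = 0 and runs from y = -50 to 155 mm. Slide with moving anvil at the -y end, fixed anvil at the +y end. Gear housing, 46 mm high, on the -x side with the coaxial drive at x = -85, y = -100 mm. Cap axis to within 14 mm of x = 0.
- slide_face (a point): Centre of the moving anvil's flat face, 30 mm wide (x), 1 to 17 mm above the table; a stiff spring (20 N/mm) carries it on the slide. Axes as the gauge's; it looks to +y, at the fixed anvil. At the start the gap is 14 to 32 mm wider than the flange: set the cap down clear of both; the slide then pushes it along the table to the fixed anvil.
- tail_face (a point): Centre of the fixed anvil's flat face, 30 mm wide and 16 mm high, on the grey tailstock (60 x 40 x 28 mm), which is clamped somewhere along the table and does not move. Axes as the gauge's; the face looks to -y.
- knob_mid (a point): Small inner knob, knurled dark steel, 20 mm diameter, vertical axis, standing 20 mm above the drag ring's top. Point on the axis, 10 mm below its top. Range 4.7 rad; clockwise from above drives the slide towards the fixed anvil, 10 mm a radian. Friction 0.10 N m, which holds the slide where it is left; above that each 0.01 N m puts 1 N on the anvil. Let go, it keeps up to 10 N.
- ring_mark (a point): End of the white line on the drag ring: knurled dark steel, 44 mm diameter, 14 mm high, on the same axis just below the inner knob. Point on its upper edge, 22 mm from the axis. The ring turns at a light touch (0.02 N m) and must stay as set: this point within 2.5 mm (6 degrees) of where it was.
- slide: The grey slide, 84 x 50 mm, top 57 mm above the bench top, with the moving anvil. Origin 80 mm behind the anvil's face (-y), at the slide's underside.
- tail: The fixed tailstock (see tail_face). Origin 30 mm behind its anvil face along +y, at its underside, on the table's top.
- cap: The bearing cap itself; origin at the centre of its underside.
- depth_gauge: Bystander: depth gauge lying on the bench top, about 200 mm long and 100 mm over its foot, 11 mm high, origin at its underside.
- micrometer: Bystander: micrometer lying on its side, about 170 x 60 mm, 17 mm high.
- indicator_stand: Bystander: magnetic base 50 x 60 x 55 mm with a post to 200 mm and a dial indicator; origin under the base.
- setting_ring: Bystander: steel setting ring, 70 mm outside, 20 mm high; origin at its underside.
- screwdriver: Bystander: screwdriver lying on the bench top, 160 mm long.

How it is judged:
By the outcome, as a careful person would: the job done as asked, in the order asked, and still so for the second after the job is handed in, with the robot touching nothing.
It also fails if it takes over 64 s, if anything falls off the work surface, if the arm or the gripper's body presses on something with over 40 N, if the wrist force passes 120 N, or if a joint passes its speed limit or range.

## Working session

There is one attempt and no reset: what is moved stays moved. The work goes in short steps, Python scripts to look and compute and a shell command to move; the robot and the scene stay as the last step left them, time stands still between calls to the robot, and variables do not carry over. Pictures are saved under pics/ and viewed, about 8 in all and at most 12, crops included, and the job is handed in when it is done.

```bash
mkdir -p pics; cat > h.py <<'E'
import numpy as np, cv2
from plant import r
from scipy.spatial.transform import Rotation as R
from scipy.optimize import least_squares
def cam(name):
    s=r.get_state(); c=r.snapshot(name)
    if name=="wrist":
        T=np.array(c["T_tool_cam"]); Rt=R.from_quat(s["eef_rot"]).as_matrix()
        c["origin"]=Rt@T[:3,3]+np.array(s["tool_pos"]); c["rotation"]=Rt@T[:3,:3]
    c["rotation"]=np.array(c["rotation"]); c["origin"]=np.array(c["origin"])
    return c
def save(c,n): cv2.imwrite(f"pics/{n}.png",c["img"][:,:,::-1])
def ray(c,rc):
    row,col=rc; d=np.array([(col-c["cx"])/c["fx"],-(row-c["cy"])/c["fy"],-1.]); d=c["rotation"]@d
    return c["origin"],d/np.linalg.norm(d)
def onz(c,rc,z):
    o,d=ray(c,rc); return o+d*(z-o[2])/d[2]
def tri(rays):
    A=sum(np.eye(3)-np.outer(d,d) for o,d in rays); b=sum((np.eye(3)-np.outer(d,d))@o for o,d in rays)
    return np.linalg.solve(A,b)
def proj(c,p):
    v=c["rotation"].T@(np.array(p)-c["origin"]); return [c["cy"]-c["fy"]*v[1]/-v[2], c["cx"]+c["fx"]*v[0]/-v[2]]
E
python3 - <<'E'
from h import *
np.set_printoptions(precision=4,suppress=True)
s=r.get_state(); print(s["clock"],s["tool_pos"],s["eef_rot"],s["opening"])
names="cap_mid bush_mid blank_mid gauge slide_face tail_face knob_mid ring_mark slide tail indicator_stand".split()
C={}
L={n:[] for n in names}
for k in ["scene","side","wrist"]:
    c=cam(k); C[k]=c; save(c,k+"0")
    print(k,c["origin"],[x for x in c if x not in("img",)], c["fx"])
    for n in names:
        for d in r.spot_point(n,k)[:2]:
            L[n].append((k,d["confidence"],d["location"],ray(c,d["location"])))
for n in names:
    for k,cf,l,_ in L[n]: print(n,k,round(cf,2),np.round(l,1))
    a=[x[3] for x in L[n] if x[1]>.4 ]
    if len(a)>1:
        p=tri(a); print("   tri",p,[round(float(np.linalg.norm(np.cross(p-o,d)))*1000,1) for o,d in a])
E
```

```text
0.0 [ 0.6243 -0.0001  0.2104] [ 0.7071  0.7071 -0.0007 -0.0006] 1.0023657669374761
scene [ 1.3367 -0.342   0.655 ] ['fx', 'fy', 'cx', 'cy', 'origin', 'rotation'] 489.17282347071165Traceback (most recent call last):
  File "<stdin>", line 12, in <module>
  File "h.py", line 14, in ray
    row,col=rc; d=np.array([(col-c["cx"])/c["fx"],-(row-c["cy"])/c["fy"],-1.]); d=c["rotation"]@d
                                                                                  ~~~~~~~~~~~~~^~
ValueError: matmul: Input operand 1 has a mismatch in its core dimension 0, with gufunc signature (n?,k),(k,m?)->(n?,m?) (size 3 is different from 4)
```

```bash
sed -i 's/    c\["rotation"\]=np.array(c\["rotation"\]);/    q=np.array(c["rotation"]); c["rotation"]=R.from_quat(q).as_matrix() if q.shape==(4,) else q;/' h.py
cat > look.py <<'E'
import sys
from h import *
np.set_printoptions(precision=4,suppress=True)
tag=sys.argv[1]; cams=sys.argv[2].split(','); names=sys.argv[3].split(',')
s=r.get_state(); print(s["clock"],s["tool_pos"],s["eef_rot"],s["opening"])
L={n:[] for n in names}
for k in cams:
    c=cam(k); save(c,k+tag); print(k,c["origin"],[x for x in c if x!="img"])
    for n in names:
        for d in r.spot_point(n,k)[:2]:
            L[n].append((k,d["confidence"],d["location"],ray(c,d["location"])))
for n in names:
    for k,cf,l,_ in L[n]: print(n,k,round(cf,2),np.round(l,1))
    a=[x[3] for x in L[n] if x[1]>.4 ]
    if len(a)>1:
        p=tri(a); print("   tri",p,[round(float(np.linalg.norm(np.cross(p-o,d)))*1000,1) for o,d in a])
E
python3 look.py 0 scene,side,wrist cap_mid,bush_mid,blank_mid,gauge,slide_face,tail_face,knob_mid,ring_mark,slide,tail,indicator_stand
python3 -c "
import cv2,numpy as np
a=[cv2.imread(f'pics/{k}0.png') for k in('scene','side')]
cv2.imwrite('pics/m0.png',cv2.resize(np.hstack(a),(800,300)))"
```

```text
0.1 [ 0.6244 -0.0001  0.2105] [ 0.7071  0.7071 -0.0006 -0.0005] 0.9988648282756818
scene [ 1.3367 -0.342   0.655 ] ['fx', 'fy', 'cx', 'cy', 'origin', 'rotation']
side [0.0891 0.9741 0.731 ] ['fx', 'fy', 'cx', 'cy', 'origin', 'rotation']
wrist [0.6255 0.0741 0.3862] ['fx', 'fy', 'cx', 'cy', 'T_tool_cam', 'origin', 'rotation']
cap_mid scene 0.68 [211.3 387.5]
cap_mid side 0.64 [195.3 231.5]
cap_mid side 0.59 [282.1 221.4]
   tri [0.6106 0.1835 0.0859] [41.6, 109.2, 87.4]
bush_mid scene 0.61 [193.4 410.5]
bush_mid side 0.59 [320.5 211.8]
   tri [0.5373 0.3374 0.0121] [1.6, 1.6]
blank_mid scene 0.75 [188.  366.4]
blank_mid side 0.92 [304.1 255.8]
blank_mid side 0.69 [188.2 230.3]
blank_mid wrist 0.46 [200.8 216. ]
   tri [0.5761 0.1198 0.0932] [53.7, 168.7, 102.5, 116.2]
gauge scene 0.79 [244.1 248. ]
gauge side 0.57 [225.5 287.3]
gauge wrist 0.93 [249.1 233.5]
   tri [ 0.5624 -0.0859 -0.0023] [4.2, 4.8, 1.3]
slide_face scene 0.55 [235.7 230. ]
slide_face scene 0.36 [223.3 280.4]
slide_face side 0.48 [189.7 332.3]
slide_face side 0.46 [200.8 291.9]
slide_face wrist 0.9 [300.5 236.3]
   t
[... 346 characters left out ...]
ri [ 0.49   -0.2     0.0707] [3.4, 3.2, 2.5]
ring_mark scene 0.62 [220.2 189.8]
ring_mark scene 0.32 [326.1 257.2]
ring_mark side 0.45 [191.6 321.4]
ring_mark wrist 0.6 [354. 188.]
   tri [ 0.5134 -0.195   0.0598] [2.1, 2.4, 0.3]
slide scene 0.95 [254.7 190.1]
slide scene 0.26 [187.5 367. ]
slide side 0.67 [194.2 303.5]
slide wrist 0.6 [352.2 245.7]
   tri [ 0.5771 -0.2169  0.0252] [1.5, 2.5, 3.3]
tail scene 0.82 [220.5 279.5]
tail scene 0.51 [274.1 374.1]
tail side 0.73 [225.  282.6]
tail wrist 0.96 [202.6 215. ]
   tri [0.5995 0.0192 0.0311] [52.5, 171.6, 62.9, 58.7]
indicator_stand scene 0.59 [312.8 110.4]
indicator_stand side 0.95 [172.7 303. ]
   tri [ 0.6507 -0.3825  0.0007] [0.6, 0.6]
```

View pics/scene0.png

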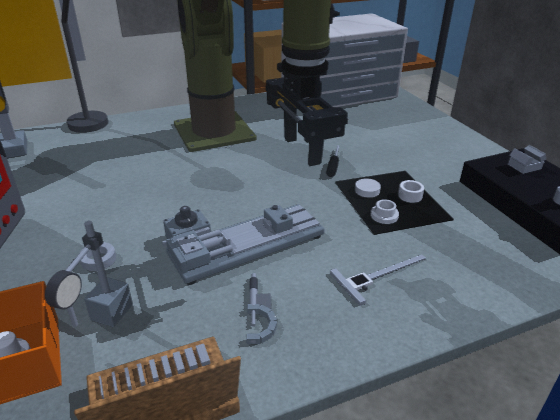

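View pics/side0.png

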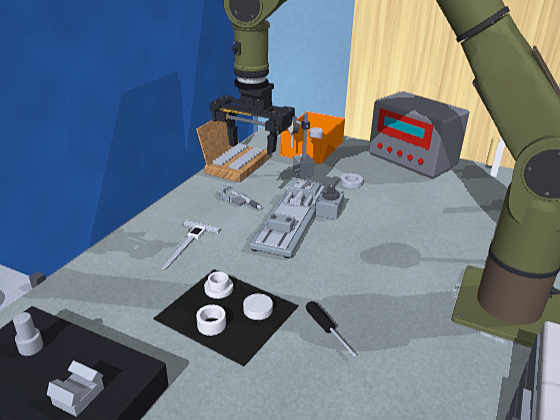

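```bash
python3 - <<'E'
from h import *
a=cam("scene");b=cam("side")
for n,p,q in [("cap",(211.3,387.5),(282.1,221.4)),("blank",(188,366.4),(304.1,255.8)),("bush",(193.4,410.5),(320.5,211.8))]:
    A=[ray(a,p),ray(b,q)];x=tri(A);print(n,x,onz(a,p,.016),onz(b,q,.016))
E
```

```text
cap [0.58304889 0.23538824 0.01834206] [0.58699846 0.24083276 0.016     ] [0.58076958 0.22667819 0.016     ]
blank [0.4796338  0.25148201 0.01299438] [0.48208845 0.24813867 0.016     ] [0.47874967 0.25589981 0.016     ]
bush [0.53734076 0.33740636 0.01207421] [0.54370447 0.33408592 0.016     ] [0.53390021 0.33954218 0.016     ]
```

View pics/wrist0.png

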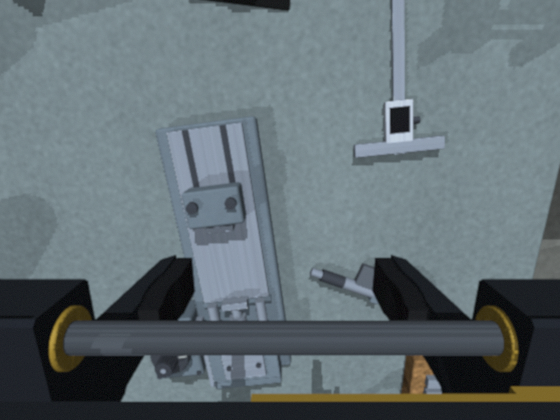

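```bash
python3 -m jog '[{"translation":[0.5,-0.13,0],"twist":0,"claw":75},{"translation":[0.5,-0.13,0],"twist":0,"claw":75},{"translation":[0.5,-0.13,0],"twist":0,"claw":75},{"translation":[0.5,-0.13,0],"twist":0,"claw":75},{"translation":[0.5,-0.13,0],"twist":0,"claw":75},{"translation":[0.5,-0.13,0],"twist":0,"claw":75},{"translation":[0.5,-0.13,0],"twist":0,"claw":75},{"translation":[0.5,-0.13,0],"twist":0,"claw":75},{"translation":[0,0,0],"twist":0,"claw":75},{"translation":[0,0,0],"twist":0,"claw":75}]'
python3 look.py 1 wrist cap_mid,blank_mid,bush_mid
python3 - <<'E'
from h import *
c=cam("wrist")
for n in ["cap_mid","cap","blank_mid","bush_mid"]:
    for d in r.spot_point(n,"wrist"): print(n,d["confidence"],onz(c,d["location"],{"cap":0,"blank_mid":.009,"bush_mid":.015}.get(n,.016)))
E
```

```text
clock: 2.83
tool_pos: [0.5831, 0.1612, 0.2113]
eef_rot: [0.706, 0.708, 0.0, -0.0]
contact_force: [0.1, -0.3, 0.2]
opening: 0.75
2.8333 [0.5831 0.1612 0.2113] [ 0.7061  0.7081  0.0001 -0.0001] 0.7495845581982842
wrist [0.5834 0.2352 0.3862] ['fx', 'fy', 'cx', 'cy', 'T_tool_cam', 'origin', 'rotation']
cap_mid wrist 0.86 [120.  282.3]
cap_mid wrist 0.22 [221.2 418.2]
blank_mid wrist 0.78 [ 96.2 182. ]
cap_mid 0.92 [0.5846061 0.2319699 0.016    ]
cap 0.76 [0.58217215 0.24094559 0.        ]
blank_mid 0.68 [0.47283971 0.2590428  0.009     ]
```

View pics/wrist1.png

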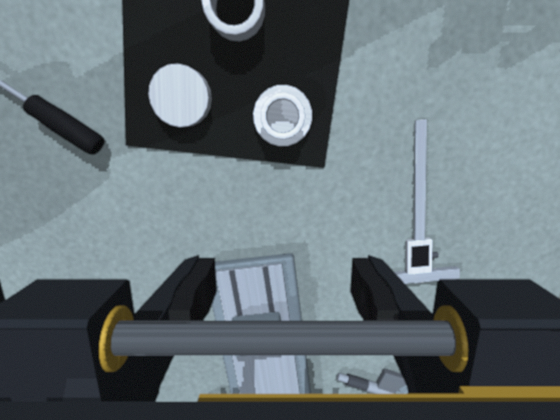

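```bash
cat > capfit.py <<'E'
from h import *
def capfit(c,guess,z0=0.,thr=None,win=55,dbg=None):
    g=cv2.cvtColor(c["img"],cv2.COLOR_RGB2GRAY); u=proj(c,[*guess,z0+.016])
    r0,c0=int(max(u[0]-win,0)),int(max(u[1]-win,0)); w=g[r0:int(u[0])+win,c0:int(u[1])+win]
    t,m=cv2.threshold(cv2.GaussianBlur(w,(3,3),0),thr or 0,255,cv2.THRESH_BINARY+(0 if thr else cv2.THRESH_OTSU))
    cs,_=cv2.findContours(m,cv2.RETR_EXTERNAL,cv2.CHAIN_APPROX_NONE)
    k=min((q for q in cs if len(q)>60),key=lambda q:np.hypot(*(q[:,0].mean(0)+[c0,r0]-[u[1],u[0]])))
    pts=cv2.convexHull(k)[:,0].astype(np.float32)+[c0,r0]
    a=np.linspace(0,2*np.pi,60)
    def hull(p):
        P=[proj(c,[p[0]+R_*np.cos(t),p[1]+R_*np.sin(t),z0+h]) for R_,h in((.032,0),(.032,.012),(.023,.032)) for t in a]
        return cv2.convexHull(np.float32(P)[:,::-1].copy())
    f=lambda p:[cv2.pointPolygonTest(hull(p),(float(x),float(y)),True) for x,y in pts]
    s=least_squares(f,guess,diff_step=1e-3,loss="soft_l1")
    return s.x,np.std(s.fun),np.mean(s.fun),t,len(pts)
E
python3 - <<'E'
from capfit import *
print(capfit(cam("wrist"),[.583,.236]))
print(capfit(cam("scene"),[.583,.236],win=25)); print(capfit(cam("side"),[.583,.236],win=25))
E
```

```text
(array([0.58264132, 0.23669439]), np.float64(0.1995333831106095), np.float64(-0.0841628810655368), 106.0, 32)
(array([0.57869174, 0.2393817 ]), np.float64(0.16206092976668676), np.float64(0.4565937912808653), 76.0, 22)
(array([0.58674719, 0.23164087]), np.float64(7.986721155963353), np.float64(-5.364700433429339), 108.0, 12)
```

```bash
python3 -m jog '[{"translation":[0.38,0,0.3],"twist":0,"claw":75},{"translation":[0.38,0,0.6],"twist":0,"claw":75},{"translation":[0.38,0,0.6],"twist":0,"claw":75},{"translation":[0.38,0,0.6],"twist":0,"claw":75},{"translation":[0.37,-0.01,0.6],"twist":0,"claw":75},{"translation":[0,0,0.6],"twist":0,"claw":75},{"translation":[0,0,0.5],"twist":0,"claw":75},{"translation":[0,0,0.3],"twist":0,"claw":75},{"translation":[0,0,0],"twist":0,"claw":75},{"translation":[0,0,0],"twist":0,"claw":75}]' 20
python3 look.py 2 wrist,scene cap_mid
```

```text
clock: 4.27
tool_pos: [0.5831, 0.2354, 0.0472]
eef_rot: [0.707, 0.707, -0.0, 0.0]
contact_force: [0.1, -0.3, 0.0]
opening: 0.749
4.2667 [0.5831 0.2354 0.0472] [ 0.7072  0.707  -0.0002  0.    ] 0.7494837127738814
wrist [0.5836 0.3095 0.2221] ['fx', 'fy', 'cx', 'cy', 'T_tool_cam', 'origin', 'rotation']
scene [ 1.3367 -0.342   0.655 ] ['fx', 'fy', 'cx', 'cy', 'origin', 'rotation']
cap_mid wrist 0.74 [237.5 282.1]
cap_mid scene 0.64 [211.8 388.1]
   tri [0.5868 0.2368 0.0183] [5.1, 5.1]
```

View pics/wrist2.png

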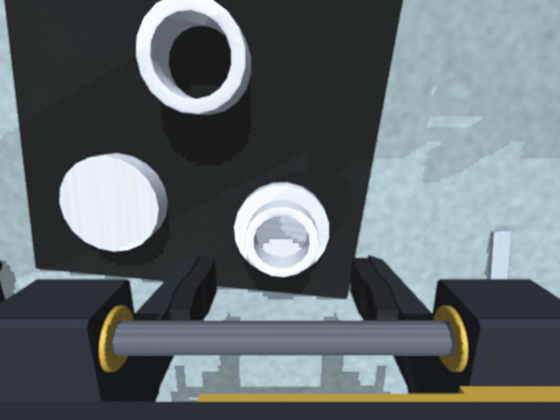

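```bash
python3 - <<'E'
from capfit import *
print(capfit(cam("wrist"),[.583,.236],win=75))
E
python3 -m jog '[{"translation":[0.03,0,0.4],"twist":0,"claw":75},{"translation":[0,0,0.3],"twist":0,"claw":75},{"translation":[0,0,0.1],"twist":0,"claw":75},{"translation":[0,0,0],"twist":0,"claw":60},{"translation":[0,0,0],"twist":0,"claw":45},{"translation":[0,0,0],"twist":0,"claw":40},{"translation":[0,0,0],"twist":0,"claw":40},{"translation":[0,0,0],"twist":0,"claw":40},{"translation":[0,0,0],"twist":0,"claw":40}]' 20
```

```text
(array([0.58256474, 0.23471357]), np.float64(0.2343373224010672), np.float64(-0.25145468083765543), 129.0, 37)
clock: 5.27
tool_pos: [0.5833, 0.2369, 0.0156]
eef_rot: [0.707, 0.707, 0.0, 0.0]
contact_force: [-0.3, -0.2, -0.6]
opening: 0.406
```

```bash
python3 -m jog '[{"translation":[0,0,0],"twist":0,"claw":25},{"translation":[0,0,0],"twist":0,"claw":25},{"translation":[0,0,0],"twist":0,"claw":25}]' 20
python3 -c "
from h import *
c=cam('wrist');save(c,'wrist3')"
```

```text
clock: 5.52
tool_pos: [0.5831, 0.2368, 0.0153]
eef_rot: [0.707, 0.707, 0.0, 0.0]
contact_force: [-0.3, -0.4, 0.1]
opening: 0.256
```

View pics/wrist3.png

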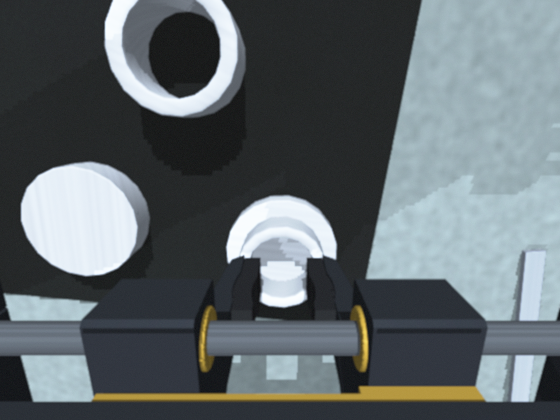

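```bash
python3 - <<'E'
from h import *
c=cam("wrist");s=r.get_state();p=np.array(s["tool_pos"]);print(p,s["opening"],c["fx"],c["cx"],c["cy"])
for n,d in [("tcp",[0,0,0]),("L",[-.011,0,0]),("R",[.011,0,0]),("grasp",[0,0,.019])]: print(n,proj(c,p+np.array(d)))
for n,q in [("cap fl top",[.5825,.2355,.012]),("cap top",[.5825,.2355,.032]),("blank top",[.4745,.257,.018])]: print(n,proj(c,q))
for n in ["cap_mid","cap","blank_mid","bush_mid"]:
    for d in r.spot_point(n,"wrist"): print(n,d["confidence"],d["location"])
print(np.array(c["rotation"]))
E
```

```text
[0.58304282 0.2368367  0.01526041] 0.25382667209827314 328.9360320779297 283.0645429662313 215.04067643860245
tcp [np.float64(251.38457740555697), np.float64(281.97663352107804)]
L [np.float64(251.38008020398405), np.float64(262.81340438997603)]
R [np.float64(251.38907405649695), np.float64(301.13751632524156)]
grasp [np.float64(265.75116902817877), np.float64(281.8937647604244)]
cap fl top [np.float64(251.3153449650349), np.float64(281.06160169481046)]
cap top [np.float64(266.20790301775287), np.float64(280.87440033230666)]
blank top [np.float64(219.21961316961531), np.float64(83.94507597794544)]
cap 0.75 [240.6, 281.4]
blank_mid 0.81 [222.1, 89.8]
[[ 9.99999386e-01 -3.50799387e-04 -1.05096201e-03]
 [ 6.37055205e-04  9.58124170e-01  2.86352352e-01]
 [ 9.06499871e-04 -2.86352846e-01  9.58123805e-01]]
```

```bash
python3 - <<'E'
from h import *
a=cam("wrist")["img"][180:340,200:370];b=cam("scene")["img"][110:240,320:450];c=cam("side")["img"][225:345,165:285]
f=lambda x:cv2.resize(x,(390,390),interpolation=cv2.INTER_CUBIC)
cv2.imwrite("pics/z4.png",np.hstack([f(a),f(b)])[:,:,::-1])
E
```

```text
(no output)
```

View pics/z4.png

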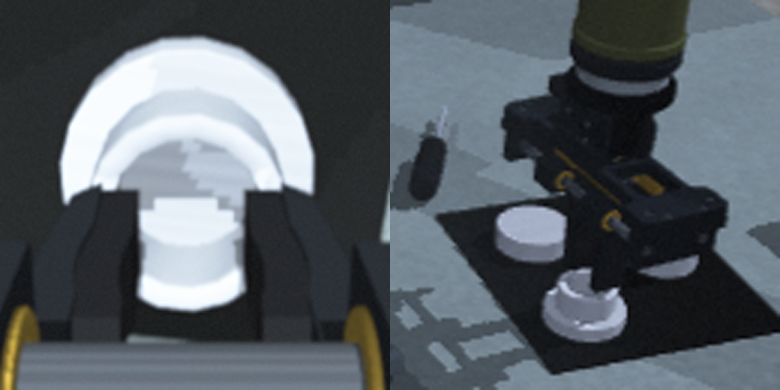

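```bash
python3 - <<'E'
from h import *
c=cam("scene");s=r.get_state();p=np.array(s["tool_pos"])
w=cam("wrist")
im=cv2.resize(c["img"][140:230,340:440],(800,720),interpolation=cv2.INTER_CUBIC)[:600]
im2=cv2.resize(w["img"][180:340,200:370],(800,753),interpolation=cv2.INTER_CUBIC)[:600]
for sx in(-1,1):
  for z,col in((0,(255,0,0)),(.02,(0,255,0)),(.04,(0,0,255))):
    for yy in(-.009,.009):
      q=p+[sx*.011,yy,z]; a=proj(c,q); b=proj(w,q)
      cv2.circle(im,(int((a[1]-340)*8),int((a[0]-140)*8)),4,col,-1); cv2.circle(im2,(int((b[1]-200)*4.7),int((b[0]-180)*4.7)),4,col,-1)
for z,R_ in((.012,.032),(.032,.023)):
  for t in np.linspace(0,6.28,40):
    q=[.5826+R_*np.cos(t),.2355+R_*np.sin(t),z];a=proj(c,q); b=proj(w,q)
    cv2.circle(im,(int((a[1]-340)*8),int((a[0]-140)*8)),2,(255,255,0),-1); cv2.circle(im2,(int((b[1]-200)*4.7),int((b[0]-180)*4.7)),2,(255,255,0),-1)
cv2.imwrite("pics/z5.png",cv2.resize(np.hstack([im,im2]),(800,300),interpolation=cv2.INTER_AREA)[:,:,::-1])
E
```

```text
(no output)
```

View pics/z5.png

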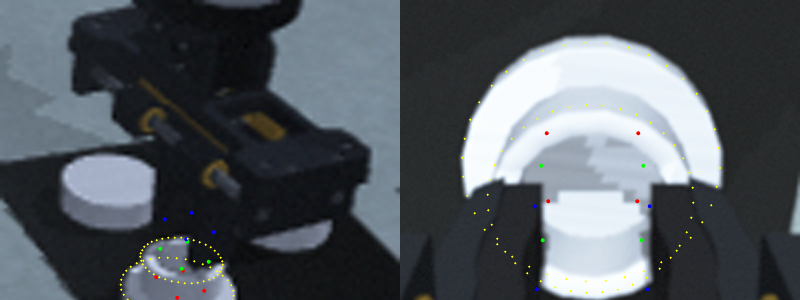

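```bash
python3 -m jog '[{"translation":[0,0,0],"twist":0,"claw":75},{"translation":[0,0,0],"twist":0,"claw":75},{"translation":[0,0,0],"twist":0,"claw":75},{"translation":[0,0,0],"twist":0,"claw":75},{"translation":[0,0,0],"twist":0,"claw":75},{"translation":[0,0,0.05],"twist":0,"claw":75},{"translation":[0,0,0],"twist":0,"claw":75}]' 20; python3 -m jog '[{"translation":[0,0,0.05],"twist":0,"claw":75},{"translation":[0,0,0],"twist":0,"claw":75}]'; python3 - <<'E'
from h import *
c=cam("wrist");save(c,"wrist6");s=r.get_state();print(s["tool_pos"],s["opening"])
for y in(-.009,.009):
  for z in(0,.01,.02,.03): print(y,z,proj(c,np.array(s["tool_pos"])+[-.033,y,z]))
x=c["img"][200:350,150:420];cv2.imwrite("pics/z6.png",cv2.resize(x,(800,444),interpolation=cv2.INTER_CUBIC)[:,:,::-1])
E
```

```text
clock: 6.65
tool_pos: [0.5828, 0.2368, 0.013]
eef_rot: [0.707, 0.707, -0.0, -0.0]
contact_force: [0.4, 0.1, -1.2]
opening: 0.743
clock: 6.82
tool_pos: [0.5828, 0.2367, 0.0108]
eef_rot: [0.707, 0.707, -0.0, -0.0]
contact_force: [0.7, 0.9, 0.3]
opening: 0.749
[0.58282965 0.23674448 0.0109726 ] 0.7514225041566861
-0.009 0 [np.float64(265.74712812382734), np.float64(225.29892588694872)]
-0.009 0.01 [np.float64(273.61186848889156), np.float64(222.2577992196946)]
-0.009 0.02 [np.float64(282.3524039675064), np.float64(218.87802133812943)]
-0.009 0.03 [np.float64(292.12364905713434), np.float64(215.09969012374597)]
0.009 0 [np.float64(236.66738511662), np.float64(223.7185469075594)]
0.009 0.01 [np.float64(243.18347703514976), np.float64(220.50272996663625)]
0.009 0.02 [np.float64(250.4476118402709), np.float64(216.91773944478234)]
0.009 0.03 [np.float64(258.5964457692659), np.float64(212.89613285523865)]
```

View pics/z6.png

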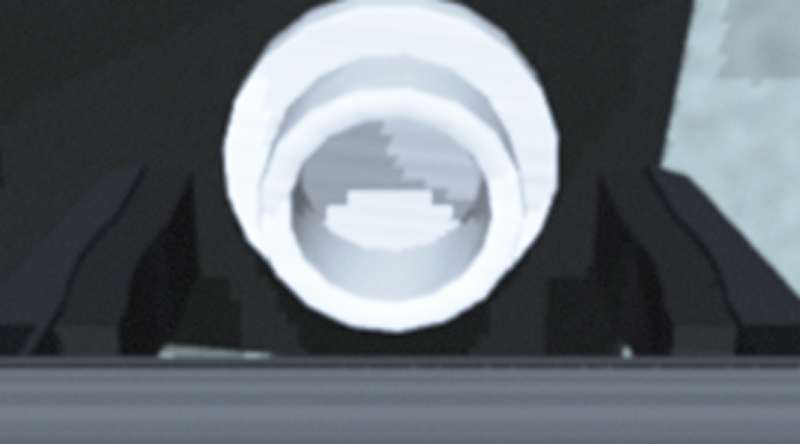

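```bash
python3 -m jog '[{"translation":[0,0,0],"twist":0,"claw":62},{"translation":[0,0,0],"twist":0,"claw":62},{"translation":[0,0,0.05],"twist":0,"claw":62},{"translation":[0,0,0.05],"twist":0,"claw":62},{"translation":[0,0,0.05],"twist":0,"claw":62},{"translation":[0,0,0],"twist":0,"claw":62}]' 20; python3 -m jog '[{"translation":[0,0,0.05],"twist":0,"claw":62},{"translation":[0,0,0.05],"twist":0,"claw":62},{"translation":[0,0,0],"twist":0,"claw":62}]';python3 -m jog '[{"translation":[0,0,0.05],"twist":0,"claw":62},{"translation":[0,0,0.05],"twist":0,"claw":62},{"translation":[0,0,0],"twist":0,"claw":62}]';
```

```text
clock: 7.37
tool_pos: [0.5827, 0.2367, 0.0047]
eef_rot: [0.707, 0.707, -0.0, -0.0]
contact_force: [0.1, 0.1, 0.0]
opening: 0.616
clock: 7.62
tool_pos: [0.5827, 0.2367, 0.0008]
eef_rot: [0.707, 0.707, -0.0, -0.0]
contact_force: [0.1, -0.2, 0.1]
opening: 0.618
clock: 7.87
tool_pos: [0.5828, 0.2367, -0.0032]
eef_rot: [0.707, 0.707, -0.0, -0.0]
contact_force: [-0.2, 0.9, 0.5]
opening: 0.625
```

```bash
python3 -m jog '[{"translation":[0,0,0.05],"twist":0,"claw":62},{"translation":[0,0,0.05],"twist":0,"claw":62},{"translation":[0,0,0],"twist":0,"claw":62}]'; python3 -m jog '[{"translation":[0,0,0.04],"twist":0,"claw":62},{"translation":[0,0,0],"twist":0,"claw":62}]'; python3 - <<'E'
from h import *
c=cam("wrist");save(c,"wrist7");s=r.get_state();p=np.array(s["tool_pos"]);print(p,s["opening"])
o=88e-3*s["opening"]/2
for z in(.02,.024,.028,.032): print(z,proj(c,p+[-o,.009,z]),proj(c,p+[o,.009,z]))
x=c["img"][200:350,150:420];cv2.imwrite("pics/z7.png",cv2.resize(x,(800,444),interpolation=cv2.INTER_CUBIC)[:,:,::-1])
E
```

```text
clock: 8.12
tool_pos: [0.5828, 0.2367, -0.0072]
eef_rot: [0.707, 0.707, -0.0, -0.0]
contact_force: [-0.7, -1.0, -0.2]
opening: 0.619
clock: 8.28
tool_pos: [0.5829, 0.2368, -0.0086]
eef_rot: [0.707, 0.707, -0.0, -0.0]
contact_force: [0.0, -0.5, -0.6]
opening: 0.622
[ 0.58294033  0.23676644 -0.00848801] 0.6208727249307531
0.02 [np.float64(250.58328870793474), np.float64(228.09286415761483)] [np.float64(250.6285332078413), np.float64(335.72443479186603)]
0.024 [np.float64(253.728852964045), np.float64(226.8065537113896)] [np.float64(253.7742931294203), np.float64(336.966458672725)]
0.028 [np.float64(257.0257758542448), np.float64(225.4583484264951)] [np.float64(257.0713783752755), np.float64(338.2682295372112)]
0.032 [np.float64(260.4852513336341), np.float64(224.0436707771816)] [np.float64(260.53097720028876), np.float64(339.6341647852836)]
```

View pics/z7.png

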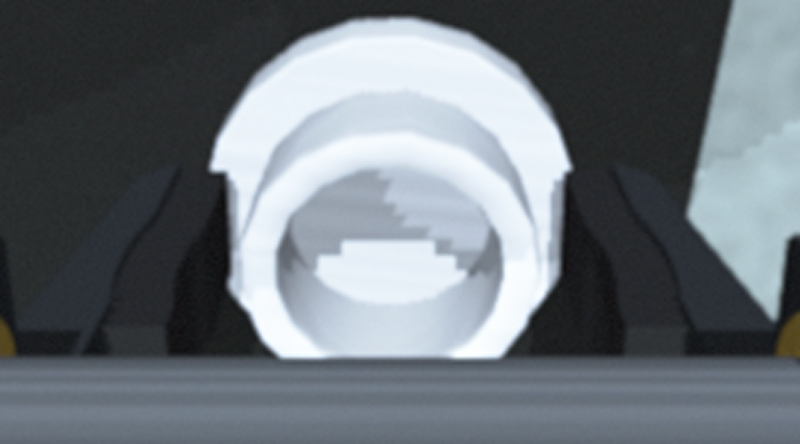

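```bash
python3 -m jog '[{"translation":[0,0,0],"twist":0,"claw":50},{"translation":[0,0,0],"twist":0,"claw":40},{"translation":[0,0,0],"twist":0,"claw":35},{"translation":[0,0,0],"twist":0,"claw":35},{"translation":[0,0,0],"twist":0,"claw":35}]' 30;  python3 -m jog '[{"translation":[0,0,-0.2],"twist":0,"claw":35},{"translation":[0,0,-0.4],"twist":0,"claw":35},{"translation":[0,0,-0.5],"twist":0,"claw":35},{"translation":[0,0,-0.5],"twist":0,"claw":35},{"translation":[0,0,-0.5],"twist":0,"claw":35},{"translation":[0,0,-0.5],"twist":0,"claw":35},{"translation":[0,0,0],"twist":0,"claw":35},{"translation":[0,0,0],"twist":0,"claw":35}]'
```

```text
clock: 8.75
tool_pos: [0.5828, 0.2369, -0.0084]
eef_rot: [0.707, 0.707, -0.0, -0.0]
contact_force: [-0.0, -0.2, 1.3]
opening: 0.512
clock: 9.42
tool_pos: [0.5837, 0.237, 0.0964]
eef_rot: [0.707, 0.707, 0.001, 0.0]
contact_force: [-0.6, 0.1, -3.6]
opening: 0.515
```

```bash
python3 -m jog '[{"translation":[-0.35,-0.04,-0.3],"twist":0,"claw":35},{"translation":[-0.7,-0.04,-0.3],"twist":0,"claw":35},{"translation":[-0.7,-0.04,-0.3],"twist":0,"claw":35},{"translation":[-0.7,-0.04,-0.3],"twist":0,"claw":35},{"translation":[-0.7,-0.04,-0.3],"twist":0,"claw":35},{"translation":[-0.7,-0.04,-0.3],"twist":0,"claw":35},{"translation":[-0.7,-0.04,-0.3],"twist":0,"claw":35},{"translation":[-0.7,-0.04,-0.3],"twist":0,"claw":35},{"translation":[-0.7,-0.04,-0.2],"twist":0,"claw":35},{"translation":[-0.7,-0.04,0],"twist":0,"claw":35},{"translation":[-0.7,-0.04,0],"twist":0,"claw":35},{"translation":[-0.7,-0.04,0],"twist":0,"claw":35},{"translation":[-0.3,0,0],"twist":0,"claw":35},{"translation":[0,0,0],"twist":0,"claw":35},{"translation":[0,0,0],"twist":0,"claw":35}]'
python3 look.py 8 wrist,scene,side gauge,slide_face,tail_face,knob_mid,ring_mark,slide,tail
python3 - <<'E'
from h import *
Z=dict(gauge=0,slide_face=.039,tail_face=.038,knob_mid=.070,ring_mark=.06,slide=.03,tail=.03)
for k in("wrist","scene","side"):
  c=cam(k)
  for n,z in Z.items():
    for d in r.spot_point(n,k)[:2]:
        if d["confidence"]>.4: print(k,n,round(d["confidence"],2),onz(c,d["location"],z))
E
```

```text
clock: 10.67
tool_pos: [0.5629, -0.0974, 0.199]
eef_rot: [0.708, 0.707, -0.0, -0.001]
contact_force: [0.3, 0.4, -3.0]
opening: 0.512
10.6667 [ 0.5629 -0.0974  0.199 ] [ 0.7076  0.7066 -0.0003 -0.0008] 0.5116612686770423
wrist [ 0.5638 -0.0235  0.374 ] ['fx', 'fy', 'cx', 'cy', 'T_tool_cam', 'origin', 'rotation']
scene [ 1.3367 -0.342   0.655 ] ['fx', 'fy', 'cx', 'cy', 'origin', 'rotation']
side [0.0891 0.9741 0.731 ] ['fx', 'fy', 'cx', 'cy', 'origin', 'rotation']
gauge wrist 0.81 [178.8 281.4]
gauge scene 0.88 [246.  247.5]
gauge side 0.82 [224.5 289.6]
   tri [ 0.5612 -0.0906 -0.0041] [1.7, 1.2, 1.1]
slide_face scene 0.57 [237.1 227.9]
slide_face side 0.64 [200.3 293.3]
   tri [ 0.5734 -0.1351  0.0437] [0.8, 0.8]
tail_face wrist 0.9 [141.2 275.9]
tail_face scene 0.74 [220.9 263.5]
tail_face side 0.76 [217.2 283. ]
tail_face side 0.24 [245.  185.9]
   tri [ 0.557  -0.0466  0.0453] [0.6, 4.5, 4.5]
knob_mid wrist 0.44 [383.6 347. ]
knob_mid scene 0.41 [209.6 186.7]
knob_mid side 0.53 [193.  230.3]
knob_mid side 0.47 [190.7 329.2]
   tri [ 0.6038 -0.1747  0.105 ] [77.4, 53.1, 172.8, 119.
[... 743 characters left out ...]
.        ]
scene slide_face 0.63 [0.22806792 0.01175124 0.039     ]
scene slide_face 0.46 [ 0.56025353 -0.13226581  0.039     ]
scene tail_face 0.57 [ 0.55389564 -0.03826965  0.038     ]
scene knob_mid 0.46 [ 0.48353289 -0.20040232  0.07      ]
scene ring_mark 0.73 [ 0.51830116 -0.19271058  0.06      ]
scene tail 0.84 [ 0.55699305 -0.00973144  0.03      ]
side gauge 0.57 [ 3.14741732e-01  2.47842510e-01 -1.11022302e-16]
side tail_face 0.7 [ 0.55407932 -0.04479649  0.038     ]
side knob_mid 0.51 [ 0.48659674 -0.20605533  0.07      ]
side ring_mark 0.42 [ 0.51091187 -0.19830431  0.06      ]
side slide 0.9 [ 0.57202705 -0.20529045  0.03      ]
side tail 0.9 [ 0.54310974 -0.01980708  0.03      ]
```

View pics/wrist8.png

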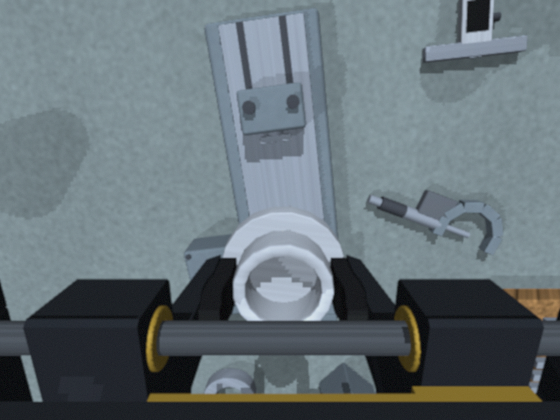

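```bash
python3 - <<'E'
from h import *
np.set_printoptions(precision=4,suppress=True)
c=cam("wrist")
P=lambda col,row,z:onz(c,(row,col),z)
for z in(.0,.02,.03):
  a,b=P(207,27,z),P(320,11,z); l=P(243,222,z);q=P(337,232,z)
  ang=lambda u,v:np.degrees(np.arctan2(v[1]-u[1],v[0]-u[0]))
  print(z,a,b,np.linalg.norm(b-a),"end yaw",ang(a,b),"left",ang(l,a)-90,"right",ang(q,b)-90)
a,b=P(247,134,.058),P(305,125,.058);print("tail front",a,b,ang(a,b),np.linalg.norm(b-a))
# start view
d=dict(c);d["origin"]=np.array([.6255,.0741,.3862])
Rt=R.from_quat([.7071,.7071,-.0006,-.0005]).as_matrix();s=r.get_state()
d["rotation"]=Rt@R.from_quat(s["eef_rot"]).as_matrix().T@c["rotation"]
for n,px,z in[("slide_face",(300.5,236.3),.039),("tail_face",(230.7,221),.038),("slide",(352.2,245.7),.03),("tail",(202.6,215),.03),("gauge",(249.1,233.5),0),("knob",(364.7,167.6),.07),("ring",(354,188),.06)]: print(n,onz(d,px,z))
s0=cv2.imread("pics/wrist0.png")[100:400,130:310]; cv2.imwrite("pics/z8.png",cv2.resize(s0,(480,800),interpolation=cv2.INTER_CUBIC))
E
```

```text
0.0 [0.4873 0.0641 0.    ] [0.6016 0.0785 0.    ] 0.11512524250882473 end yaw 7.183108468160747 left 8.05318049392369 right 6.851952199918131
0.02 [0.4915 0.0594 0.02  ] [0.5996 0.073  0.02  ] 0.10897812720438728 end yaw 7.183108468160743 left 8.053180493923705 right 6.851952199918145
0.03 [0.4935 0.0571 0.03  ] [0.5986 0.0703 0.03  ] 0.1059045695521686 end yaw 7.1831084681607535 left 8.05318049392369 right 6.851952199918159
tail front [ 0.5308 -0.0386  0.058 ] [ 0.5849 -0.0305  0.058 ] 8.571977545227167 0.054712128862166906
slide_face [ 0.5695 -0.1363  0.039 ]
tail_face [ 0.5558 -0.0484  0.038 ]
slide [ 0.5772 -0.2173  0.03  ]
tail [ 0.5492 -0.018   0.03  ]
gauge [ 0.5627 -0.0864  0.    ]
knob [ 0.4913 -0.202   0.07  ]
ring [ 0.5128 -0.1954  0.06  ]
```

```bash
python3 -m jog '[{"translation":[0.07,0,0.3],"twist":-0.5,"claw":35},{"translation":[0.07,0,0.5],"twist":-0.5,"claw":35},{"translation":[0,0,0.5],"twist":0,"claw":35},{"translation":[0,0,0.5],"twist":0,"claw":35},{"translation":[0,0,0.5],"twist":0,"claw":35},{"translation":[0,0,0.5],"twist":0,"claw":35},{"translation":[0,0,0.3],"twist":0,"claw":35},{"translation":[0,0,0],"twist":0,"claw":35},{"translation":[0,0,0],"twist":0,"claw":35}]'
python3 - <<'E'
from capfit import *
s=r.get_state();print(s["tool_pos"],R.from_quat(s["eef_rot"]).as_euler("xyz",degrees=True))
z0=s["tool_pos"][2]+.0084
c=cam("wrist");save(c,"wrist9")
Z=dict(gauge=0,slide_face=.039,tail_face=.038,tail=.03,slide=.03,cap=z0,cap_mid=z0+.016)
for k in ("wrist","scene","side"):
  c=cam(k)
  for n,z in Z.items():
    for d in r.spot_point(n,k)[:1]:
      if d["confidence"]>.4: print(k,n,round(d["confidence"],2),onz(c,d["location"],z))
E
```

```text
clock: 13.87
tool_pos: [0.5636, -0.0915, 0.0753]
eef_rot: [0.669, 0.743, -0.0, -0.0]
contact_force: [0.4, -0.3, -3.0]
opening: 0.516
[ 0.56356938 -0.09148159  0.07534562] [-1.79954298e+02 -1.28865889e-02  9.60061717e+01]
wrist gauge 0.67 [ 0.55977191 -0.08761079  0.        ]
wrist tail_face 0.81 [ 0.55571422 -0.04816484  0.038     ]
wrist tail 0.75 [ 0.5522947  -0.01658019  0.03      ]
wrist cap 0.66 [ 0.56610808 -0.09351687  0.08374562]
wrist cap_mid 0.93 [ 0.5651419  -0.09752568  0.09974562]
scene gauge 0.63 [ 0.56548424 -0.08611431  0.        ]
scene slide_face 0.7 [ 0.56298961 -0.13441791  0.039     ]
scene tail_face 0.6 [ 0.55615692 -0.04781883  0.038     ]
scene tail 0.69 [ 0.54832878 -0.00585015  0.03      ]
scene slide 0.57 [ 0.57334504 -0.21027907  0.03      ]
scene cap 0.56 [ 0.56216535 -0.0891066   0.08374562]
scene cap_mid 0.64 [ 0.56194289 -0.08503861  0.09974562]
side gauge 0.64 [ 0.56304232 -0.0834219   0.        ]
side slide_face 0.63 [ 0.57645894 -0.13391888  0.039     ]
side tail_face 0.79 [ 0.56334686 -0.05276664  0.038     ]
side tail 0.72 [ 0.58965129 -0.16317627  0.03      ]
side slide 0.64 [ 0.56862578 -0.19187739  0.03      ]
side cap 0.83 [ 0.57083872 -0.10261152  0.08374562]
side cap_mid 0.7 [ 0.56117351 -0.10183227  0.09974562]
```

```bash
python3 -m jog '[{"translation":[0,0,0.4],"twist":0,"claw":35},{"translation":[0,0,0.4],"twist":0,"claw":35},{"translation":[0,0,0.3],"twist":0,"claw":35},{"translation":[0,0,0.1],"twist":0,"claw":35},{"translation":[0,0,0],"twist":0,"claw":35},{"translation":[0,0,0],"twist":0,"claw":35}]'
for i in 1 2; do :; done; python3 -m jog '[{"translation":[0,0,0.04],"twist":0,"claw":35},{"translation":[0,0,0],"twist":0,"claw":35}]'
```

```text
clock: 15.62
tool_pos: [0.5638, -0.0915, 0.0277]
eef_rot: [0.669, 0.743, 0.0, 0.0]
contact_force: [-0.2, -0.7, -2.8]
opening: 0.513
clock: 15.78
tool_pos: [0.5642, -0.0916, 0.0266]
eef_rot: [0.669, 0.743, 0.0, 0.0]
contact_force: [0.4, -0.0, -3.1]
opening: 0.515
```

```bash
python3 -m jog '[{"translation":[0,0,0.03],"twist":0,"claw":35},{"translation":[0,0,0.03],"twist":0,"claw":35},{"translation":[0,0,0],"twist":0,"claw":35}]'; python3 -m jog '[{"translation":[0,0,0.03],"twist":0,"claw":35},{"translation":[0,0,0],"twist":0,"claw":35}]'; python3 -m jog '[{"translation":[0,0,0.03],"twist":0,"claw":35},{"translation":[0,0,0],"twist":0,"claw":35}]'
```

```text
clock: 16.03
tool_pos: [0.5637, -0.0916, 0.0237]
eef_rot: [0.669, 0.743, 0.0, 0.0]
contact_force: [0.6, 0.4, -3.4]
opening: 0.513
clock: 16.2
tool_pos: [0.5636, -0.0916, 0.0223]
eef_rot: [0.669, 0.743, 0.0, -0.0]
contact_force: [0.1, -0.7, -3.3]
opening: 0.512
clock: 16.37
tool_pos: [0.5636, -0.0916, 0.0211]
eef_rot: [0.669, 0.743, -0.0, -0.0]
contact_force: [0.3, 0.6, -3.4]
opening: 0.514
```

```bash
python3 -m jog '[{"translation":[0,0,0.03],"twist":0,"claw":35},{"translation":[0,0,0],"twist":0,"claw":35}]'; python3 -m jog '[{"translation":[0,0,0.03],"twist":0,"claw":35},{"translation":[0,0,0],"twist":0,"claw":35}]'
```

```text
clock: 16.53
tool_pos: [0.5636, -0.0915, 0.0199]
eef_rot: [0.669, 0.743, -0.0, -0.0]
contact_force: [0.1, -0.3, -2.7]
opening: 0.512
clock: 16.7
tool_pos: [0.5637, -0.0916, 0.0187]
eef_rot: [0.669, 0.743, 0.0, 0.0]
contact_force: [0.9, -0.7, -3.2]
opening: 0.518
```

```bash
python3 -m jog '[{"translation":[0,0,0.03],"twist":0,"claw":35},{"translation":[0,0,0],"twist":0,"claw":35}]'; python3 -m jog '[{"translation":[0,0,0.03],"twist":0,"claw":35},{"translation":[0,0,0],"twist":0,"claw":35}]'
python3 - <<'E'
from h import *
s=r.get_state();print(s["contact_force"],s["moment"],s["joint_torque"])
a=cam("scene")["img"][190:270,160:330];c=cam("wrist");save(c,"w10")
cv2.imwrite("pics/z10.png",np.hstack([cv2.resize(a,(800,376),interpolation=cv2.INTER_CUBIC)])[:,:,::-1])
E
```

```text
clock: 16.87
tool_pos: [0.5638, -0.0916, 0.0186]
eef_rot: [0.669, 0.743, 0.0, 0.0]
contact_force: [-1.8, -0.3, 5.9]
opening: 0.515
clock: 17.03
tool_pos: [0.5638, -0.0916, 0.0185]
eef_rot: [0.669, 0.743, 0.0, 0.0]
contact_force: [-4.2, 0.2, 15.6]
opening: 0.515
[-4.16013644  0.16571833 15.58891854] [ 0.17069979  0.89041153 -0.00178002] [-3.00612504e-03 -4.61247611e+01 -4.82517276e-01 -7.96929628e+00
  1.60073941e-01 -1.24360219e+00 -1.44119720e-03]
```

```bash
python3 -m jog '[{"translation":[0,0,-0.05],"twist":0,"claw":35},{"translation":[0,0,0],"twist":0,"claw":65},{"translation":[0,0,0],"twist":0,"claw":65},{"translation":[0,0,0],"twist":0,"claw":65},{"translation":[0,0,0],"twist":0,"claw":65},{"translation":[0,0,-0.3],"twist":0,"claw":65},{"translation":[0,0,-0.5],"twist":0,"claw":65},{"translation":[0,0,-0.7],"twist":0,"claw":65},{"translation":[0,0,-0.7],"twist":0,"claw":65},{"translation":[0,0,-0.7],"twist":0,"claw":65},{"translation":[-0.4,-0.6,-0.4],"twist":0,"claw":60},{"translation":[-0.4,-0.6,0],"twist":0,"claw":60},{"translation":[-0.3,-0.6,0],"twist":0,"claw":60},{"translation":[0,0,0],"twist":0,"claw":60},{"translation":[0,0,0],"twist":0,"claw":60}]'
python3 - <<'E'
from capfit import *
s=r.get_state();print(s["q"],s["clock"])
c=cam("wrist");save(c,"wrist11")
Z=dict(slide_face=.039,tail_face=.038,cap_mid=.046,cap=.03,knob_mid=.07,ring_mark=.06)
for n,z in Z.items():
    for d in r.spot_point(n,"wrist")[:2]: print(n,round(d["confidence"],2),d["location"],onz(c,d["location"],z))
for th in(None,150,180):
  try: print(capfit(c,[.5637,-.0916],z0=.03,thr=th,win=60))
  except Exception as e: print(e)
print(proj(c,[.4914,-.2,.08]))
E
```

```text
clock: 18.38
tool_pos: [0.4955, -0.1442, 0.1513]
eef_rot: [0.67, 0.742, -0.0, 0.0]
contact_force: [1.4, 0.2, 0.1]
opening: 0.598
[ 0.34444757  0.64354224 -0.24332135  1.95141463  0.26958813  0.57774087
  0.02302225] 18.3833
slide_face 0.95 [200.5, 364.5] [ 0.56890861 -0.13493653  0.039     ]
slide_face 0.29 [231.3, 549.1] [ 0.74396346 -0.14643957  0.039     ]
tail_face 0.73 [229.0, 548.8] [ 0.74382279 -0.14453989  0.038     ]
tail_face 0.67 [95.4, 366.4] [ 0.55527188 -0.0468227   0.038     ]
cap_mid 0.7 [155.1, 373.1] [ 0.56732596 -0.09367526  0.046     ]
cap 0.9 [146.2, 365.7] [ 0.56391077 -0.08798833  0.03      ]
knob_mid 0.9 [274.0, 269.9] [ 0.49064443 -0.20053018  0.07      ]
ring_mark 0.67 [266.2, 294.6] [ 0.51180404 -0.19578049  0.06      ]
(array([ 0.56641717, -0.09428831]), np.float64(15.19432357128315), np.float64(-13.874614175205139), 157.0, 16)
(array([ 0.56732413, -0.09849599]), np.float64(14.262040465168491), np.float64(-16.032513586520253), 150.0, 16)
(array([ 0.56506823, -0.09292161]), np.float64(2.192150087618465), np.float64(2.0019793922913234), 180.0, 31)
[np.float64(279.04076509374005), np.float64(270.4100008098776)]
```

View pics/wrist11.png

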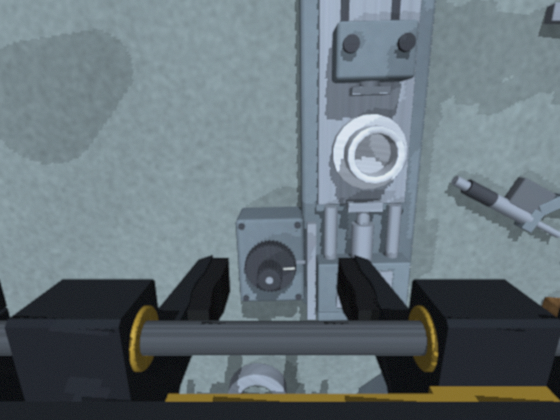

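```bash
cat > knobfit.py <<'E'
from h import *
def knobfit(c,guess,thr=62,win=45):
    g=cv2.cvtColor(c["img"],cv2.COLOR_RGB2GRAY); u=proj(c,[*guess,.06]); 
    r0,c0=int(u[0]-win),int(u[1]-win); m=(cv2.GaussianBlur(g[r0:r0+2*win,c0:c0+2*win],(3,3),0)<thr).astype(np.uint8)
    m=cv2.morphologyEx(m,cv2.MORPH_OPEN,np.ones((5,5),np.uint8))
    n,lab,st,ce=cv2.connectedComponentsWithStats(m); l=lab[win,win] or np.bincount(lab[win-6:win+7,win-6:win+7].ravel(),minlength=n)[1:].argmax()+1
    k,_=cv2.findContours((lab==l).astype(np.uint8),cv2.RETR_EXTERNAL,cv2.CHAIN_APPROX_NONE)
    pts=cv2.convexHull(max(k,key=len))[:,0]+[c0,r0]; a=np.linspace(0,2*np.pi,50)
    H=lambda p:cv2.convexHull(np.float32([proj(c,[p[0]+R_*np.cos(t),p[1]+R_*np.sin(t),h])[::-1] for R_,h in((.022,.046),(.022,.06),(.01,.08)) for t in a]))
    s=least_squares(lambda p:[cv2.pointPolygonTest(H(p),(float(x),float(y)),True) for x,y in pts],guess,diff_step=1e-3,loss="soft_l1")
    return s.x,np.std(s.fun),np.mean(s.fun),st[l],len(pts)
E
python3 - <<'E'
from knobfit import *
c=cam("wrist")
for t in(50,60,70,80):
  try: print(t,knobfit(c,[.491,-.2005],t))
  except Exception as e: print(t,e)
E
python3 -m jog '[{"translation":[0,0,0],"twist":-1,"claw":60},{"translation":[0,0,0],"twist":-1,"claw":60},{"translation":[0,0,0],"twist":-1,"claw":60},{"translation":[0,0,0],"twist":-1,"claw":60},{"translation":[0,0,0],"twist":-1,"claw":60},{"translation":[0,0,0],"twist":-1,"claw":60},{"translation":[0,0,0],"twist":-1,"claw":60},{"translation":[0,0,0],"twist":-1,"claw":60},{"translation":[0,0,0],"twist":-1,"claw":60},{"translation":[0,0,0],"twist":-1,"claw":60},{"translation":[0,0,0],"twist":-1,"claw":60},{"translation":[0,0,0],"twist":-1,"claw":60},{"translation":[0,0,0],"twist":-1,"claw":60},{"translation":[0,0,0],"twist":-1,"claw":60},{"translation":[0,0,0],"twist":0,"claw":60},{"translation":[0,0,0],"twist":0,"claw":60}]'
cat > go.py <<'E'
import sys
from h import *
t=np.array([float(v) for v in sys.argv[1:4]]);s=r.get_state()
print("units",np.round(R.from_quat(s["eef_rot"]).inv().apply(t-s["tool_pos"])/.04,3),"pos",np.round(s["tool_pos"],4),"q7",s["q"][6],"clock",s["clock"],"open",s["opening"],"F",np.round(s["contact_force"],1),"M",np.round(s["moment"],3))
E
python3 go.py .491 -.2005 .12
```

```text
50 (array([ 0.46725434, -0.2152479 ]), np.float64(4.836461179780507), np.float64(1.2080781332415629), array([  0,  33,   6,  45, 231], dtype=int32), 8)
60 (array([ 0.4905156 , -0.22284851]), np.float64(3.1352002713651728), np.float64(0.9480285955263585), array([ 36,  37,  19,  10, 149], dtype=int32), 8)
70 (array([ 0.50010234, -0.20980677]), np.float64(8.793821311385223), np.float64(4.526603204132715), array([ 31,  24,  38,  30, 577], dtype=int32), 11)
80 (array([ 0.49030874, -0.20088392]), np.float64(0.4072672558900483), np.float64(-0.013478053887999542), array([  20,   17,   50,   51, 1879], dtype=int32), 29)
clock: 20.12
tool_pos: [0.4967, -0.1428, 0.1503]
eef_rot: [0.001, 1.0, 0.0, -0.0]
contact_force: [-0.1, 0.6, 0.1]
opening: 0.603
units [ 0.139 -1.444  0.755] pos [ 0.4967 -0.1428  0.1503] q7 1.098680524981883 clock 20.1167 open 0.6031794945119651 F [-0.1  0.6  0.1] M [ 0.066 -0.072 -0.043]
```

```bash
python3 -m jog '[{"translation":[0.03,-0.29,0.1],"twist":0,"claw":60},{"translation":[0.03,-0.29,0.3],"twist":0,"claw":60},{"translation":[0.03,-0.29,0.4],"twist":0,"claw":60},{"translation":[0.03,-0.29,0.4],"twist":0,"claw":60},{"translation":[0.03,-0.28,0.3],"twist":0,"claw":60},{"translation":[0,0,0],"twist":0,"claw":60},{"translation":[0,0,0],"twist":0,"claw":60}]'
python3 - <<'E'
from knobfit import *
c=cam("wrist");save(c,"w12")
for t in(60,70,80,90):
  for w in (60,80):
    try: print(t,w,knobfit(c,[.4905,-.2005],t,w))
    except Exception as e: print(t,e)
for n,z in(("knob_mid",.07),("ring_mark",.06)):
    for d in r.spot_point(n,"wrist")[:2]: print(n,round(d["confidence"],2),d["location"],onz(c,d["location"],z))
print(proj(c,[.4905,-.2005,.08]))
E
python3 go.py .4905 -.2005 .04
```

```text
clock: 20.7
tool_pos: [0.4898, -0.2014, 0.0895]
eef_rot: [0.001, 1.0, 0.0, -0.001]
contact_force: [1.0, 0.1, -0.1]
opening: 0.599
60 60 (array([ 0.47752498, -0.2107356 ]), np.float64(7.922875384944833), np.float64(3.683298245809691), array([ 28,  47,  47,  34, 877], dtype=int32), 11)
60 80 (array([ 0.47752498, -0.2107356 ]), np.float64(7.922875384944833), np.float64(3.683298245809691), array([ 48,  67,  47,  34, 877], dtype=int32), 11)
70 60 (array([ 0.48085475, -0.20850345]), np.float64(6.978903512287625), np.float64(5.452079241117262), array([  27,   46,   51,   37, 1089], dtype=int32), 14)
70 80 (array([ 0.48085475, -0.20850345]), np.float64(6.978903512287625), np.float64(5.452079241117262), array([  47,   66,   51,   37, 1089], dtype=int32), 14)
80 60 (array([ 0.49000596, -0.20092055]), np.float64(1.416729198634271), np.float64(0.6632043813473195), array([  27,   24,   62,   64, 2041], dtype=int32), 26)
80 80 (array([ 0.49000596, -0.20092055]), np.float64(1.416729198634271), np.float64(0.6632043813473195), array([  47,   44,   62,   64, 2041], dtype=int32), 26)
90 60 (array([ 0.48981855, -0.20050156]), np.float64(0.8262763260022999), np.float64(-0.7572450581229031), array([  26,   24,   69,   67, 3549], dtype=int32), 30)
90 80 (array([ 0.48981855, -0.20050156]), np.float64(0.8262763260022999), np.float64(-0.7572450581229031), array([  46,   44,   69,   67, 3549], dtype=int32), 30)
knob_mid 0.8 [240.0, 286.5] [ 0.49099071 -0.19906612  0.07      ]
ring_mark 0.87 [262.7, 290.1] [ 0.51126865 -0.19649148  0.06      ]
[np.float64(245.2012683056614), np.float64(284.3012160844031)]
units [ 0.027 -0.022  1.278] pos [ 0.4915 -0.1997  0.0911] q7 1.126771019357059 clock 20.85 open 0.5979091642671623 F [-0.1  0.  -0.6] M [ 0.122 -0.041  0.013]
```

```bash
python3 -m jog '[{"translation":[0.03,-0.02,0.2],"twist":0,"claw":60},{"translation":[0,0,0.3],"twist":0,"claw":60},{"translation":[0,0,0.3],"twist":0,"claw":60},{"translation":[0,0,0.2],"twist":0,"claw":60},{"translation":[0,0,0.1],"twist":0,"claw":60},{"translation":[0,0,0.05],"twist":0,"claw":60},{"translation":[0,0,0.05],"twist":0,"claw":60},{"translation":[0,0,0],"twist":0,"claw":60}]' 10
python3 go.py .4902 -.2005 .042
python3 - <<'E'
from h import *
c=cam("wrist");s=r.get_state();p=np.array(s["tool_pos"]);save(c,"w13")
Rt=R.from_quat(s["eef_rot"]);o=.044*s["opening"]
for z in(-.024,-.028,-.032): print(z,[np.round(proj(c,p+Rt.apply([.009,sg*o,z])),1) for sg in(-1,1)])
g=cv2.cvtColor(c["img"],cv2.COLOR_RGB2GRAY)
for row in range(225,300,5): print(row,' '.join(f"{v:3d}" for v in g[row,205:365:5]))
E
```

```text
clock: 21.52
tool_pos: [0.4897, -0.2011, 0.0425]
eef_rot: [-0.0, 1.0, 0.0, 0.0]
contact_force: [0.2, 1.0, -0.6]
opening: 0.598
units [-0.014  0.016  0.012] pos [ 0.4897 -0.2011  0.0425] q7 1.0477992832162624 clock 21.5167 open 0.5984194507463999 F [ 0.2  1.  -0.6] M [ 0.101 -0.103  0.01 ]
-0.024 [array([252.5, 229.7]), array([252.6, 335.6])]
-0.028 [array([255.8, 228.4]), array([255.9, 336.9])]
-0.032 [array([259.3, 227.1]), array([259.3, 338.2])]
225  99  80  74  90 104 104 105 104 104 104 104  55  43  46  43  51  53  62  56  66  47  73 148 150 150 148 150 150 150 151 149 147
230 109 102 107 104 104 105 104 103 104 103  48  47  52  57  58  59  60  82  85  85  75  55  58 148 147 148 150 150 149 149 149 146
235 114  97 105 105 103 104 102 103 105  63  50  59  56  56  56  56  57  83  86  84  84  84  63  82 145 149 149 149 149 149 152 148
240 114  95 105 103 104 104 103 102  98  52  60  57  58  58  57  58  59  81  83  84  83  84  85  72 141 148 149 149 150 150 151 150
245 111  92 105 103 103 101 101 103  56  56  58  59  57  59  59  57  57  80  81  83  82  84  84  86  78 149 147 149 149 
[... 631 characters left out ...]
  56  60  56 130 131  18  22  19  23  25
275  22  19  22  25  16  97 101 100  47  49  57  60  54  55  55  54  57  57  57  56  55  48  47  58  62 131 131  14  20  20  23  22
280  20  21  22  16  15  83 101  94  84  47  51  58  52  59  56  74 121  80  54  56  49  48  49  54 129 131 137  18  22  23  25  23
285  22  23  15  18  18  80 103  92  83  62  51  52  51  55  55 120 125 124  56  56  53  74  75 107 129 129 140  18  18  21  23  21
290  20  21  12  10  13  74 101 100  85  84  51  49  55  55  55  61 109  64  57  58  53  75  89 130 130 130 141  16  21  21  18  23
295  26  23  20  16  17  97 102 100  83  83  84  54  53  57  57  56  55  55  56  60  74  91 125 119 114 104  96  15  21  21  17  21
```

```bash
python3 - <<'E'
from h import *
c=cam("wrist");s=r.get_state();p=np.array(s["tool_pos"]);print(p,proj(c,[p[0],p[1],.08]))
g=cv2.cvtColor(c["img"],cv2.COLOR_RGB2GRAY)[274:300,272:300].astype(float);w=np.clip(g-75,0,None);w[:, 22:]=0
yy,xx=np.mgrid[274:300,272:300];rc=((yy*w).sum()/w.sum(),(xx*w).sum()/w.sum());print(rc,onz(c,rc,.08))
E
python3 go.py .4902 -.2005 .04
```

```text
[ 0.48977435 -0.20128542  0.04277268] [np.float64(281.6962778151426), np.float64(282.66675590755267)]
(np.float64(284.31016978820236), np.float64(285.30106774024154)) [ 0.49112923 -0.20005657  0.08      ]
units [-0.011  0.02   0.069] pos [ 0.4898 -0.2013  0.0428] q7 1.0479575718991958 clock 21.6167 open 0.5988980224816901 F [-0.5 -0.7  0.5] M [ 0.091 -0.07   0.005]
```

```bash
python3 -m jog '[{"translation":[-0.025,0.02,0.04],"twist":0,"claw":60},{"translation":[0,0,0.03],"twist":0,"claw":50},{"translation":[0,0,0],"twist":0,"claw":40},{"translation":[0,0,0],"twist":0,"claw":30},{"translation":[0,0,0],"twist":0,"claw":20},{"translation":[0,0,0],"twist":0,"claw":15},{"translation":[0,0,0],"twist":0,"claw":15},{"translation":[0,0,0],"twist":0,"claw":15}]' 10
python3 go.py .4908 -.2004 .04
```

```text
clock: 22.28
tool_pos: [0.4905, -0.2002, 0.0397]
eef_rot: [-0.0, 1.0, 0.0, 0.0]
contact_force: [-0.4, 1.2, -0.0]
opening: 0.211
units [-0.008 -0.005 -0.008] pos [ 0.4905 -0.2002  0.0397] q7 1.0426073095640167 clock 22.2833 open 0.21114360998523624 F [-0.4  1.2 -0. ] M [ 0.213 -0.038  0.013]
```

```bash
python3 -m jog '[{"translation":[0,0,0],"twist":0,"claw":12},{"translation":[0,0,0],"twist":0.3,"claw":12},{"translation":[0,0,0],"twist":0.6,"claw":12},{"translation":[0,0,0],"twist":0.6,"claw":12}]' 40
python3 go.py .4908 -.2004 .04
python3 -m jog '[{"translation":[0,0,0],"twist":0.6,"claw":12},{"translation":[0,0,0],"twist":0.8,"claw":12},{"translation":[0,0,0],"twist":0.8,"claw":12},{"translation":[0,0,0],"twist":0.8,"claw":12}]' 40
python3 go.py .4908 -.2004 .04
python3 -c "
from h import *
print(R.from_quat(r.get_state()['eef_rot']).as_euler('xyz',degrees=True))
for k in('scene','side'):
  c=cam(k)
  for n,z in(('slide_face',.039),('ring_mark',.06),('slide',.03),('cap_mid',.046)):
    for d in r.spot_point(n,k)[:1]: print(k,n,round(d['confidence'],2),onz(c,d['location'],z))
"
```

```text
clock: 22.62
tool_pos: [0.4905, -0.2003, 0.0397]
eef_rot: [0.08, 0.997, 0.0, 0.0]
contact_force: [-0.5, 0.8, -0.1]
opening: 0.205
units [-0.008 -0.001 -0.008] pos [ 0.4905 -0.2003  0.0397] q7 0.9208097750617386 clock 22.6167 open 0.20467746765050487 F [-0.5  0.8 -0.1] M [ 0.228 -0.039  0.119]
clock: 22.95
tool_pos: [0.4904, -0.2006, 0.0397]
eef_rot: [0.236, 0.972, -0.0, 0.0]
contact_force: [-0.0, 0.6, 0.8]
opening: 0.205
units [-0.006  0.009 -0.008] pos [ 0.4904 -0.2006  0.0397] q7 0.6940017669206385 clock 22.95 open 0.2048945190394116 F [-0.   0.6  0.8] M [ 0.093 -0.002  0.113]
[-1.79984788e+02  7.39032290e-03  1.52700246e+02]
scene slide_face 0.62 [ 0.56341776 -0.12898025  0.039     ]
scene ring_mark 0.62 [ 0.51363513 -0.19025982  0.06      ]
scene slide 0.9 [ 0.58820039 -0.20821341  0.03      ]
scene cap_mid 0.92 [ 0.56791405 -0.09140953  0.046     ]
side slide_face 0.51 [ 0.57514216 -0.14023823  0.039     ]
side ring_mark 0.45 [ 0.50519231 -0.19286737  0.06      ]
side slide 0.74 [0.71817514 0.15263427 0.03      ]
side cap_mid 0.69 [ 0.55852344 -0.09453827  0.046     ]
```

```bash
python3 -m jog '[{"translation":[0,0,0],"twist":1,"claw":12},{"translation":[0,0,0],"twist":1,"claw":12},{"translation":[0,0,0],"twist":1,"claw":12},{"translation":[0,0,0],"twist":1,"claw":12},{"translation":[0,0,0],"twist":1,"claw":12},{"translation":[0,0,0],"twist":1,"claw":12},{"translation":[0,0,0],"twist":1,"claw":12},{"translation":[0,0,0],"twist":1,"claw":12}]'
cat > st.py <<'E'
from h import *
s=r.get_state();print("yaw",round(R.from_quat(s["eef_rot"]).as_euler("xyz",degrees=True)[2],2),"Mz",round(s["moment"][2],3),"F",np.round(s["contact_force"],1),"q7",round(s["q"][6],2),s["clock"],np.round(s["tool_pos"],4))
E
python3 st.py
python3 -m jog '[{"translation":[0,0,0],"twist":1,"claw":12},{"translation":[0,0,0],"twist":1,"claw":12},{"translation":[0,0,0],"twist":1,"claw":12},{"translation":[0,0,0],"twist":0.5,"claw":12}]' >/dev/null; python3 st.py
python3 -c "
from h import *
c=cam('wrist');save(c,'w14')
for n,z in(('slide_face',.039),('tail_face',.038),('ring_mark',.06),('cap_mid',.046),('cap',.03)):
    for d in r.spot_point(n,'wrist')[:1]: print(n,round(d['confidence'],2),d['location'],onz(c,d['location'],z))
"
```

```text
clock: 24.12
tool_pos: [0.4898, -0.201, 0.0397]
eef_rot: [0.611, 0.792, -0.001, -0.0]
contact_force: [-1.2, -0.0, 1.7]
opening: 0.206
yaw 104.72 Mz 0.077 F [-1.2 -0.   1.7] q7 0.16 24.1167 [ 0.4898 -0.201   0.0397]
yaw 83.74 Mz 0.066 F [-0.9 -1.1  2.7] q7 -0.06 24.45 [ 0.4895 -0.2011  0.0396]
slide_face 0.71 [81.9, 419.9] [ 0.56750982 -0.11833615  0.039     ]
ring_mark 0.58 [259.0, 324.6] [ 0.51173246 -0.19894505  0.06      ]
cap_mid 0.72 [9.7, 423.0] [ 0.56582331 -0.08836075  0.046     ]
cap 0.73 [11.9, 408.0] [ 0.56488166 -0.08482069  0.03      ]
```

```bash
cat > ringang.py <<'E'
from h import *
def ang(img,c,ax):
    g=cv2.cvtColor(img,cv2.COLOR_BGR2GRAY).astype(np.float32); A=np.arange(0,360,1)
    M=np.float32([[proj(c,[ax[0]+q*np.cos(np.radians(a)),ax[1]+q*np.sin(np.radians(a)),.06]) for a in A] for q in np.arange(.013,.0215,.001)])
    v=cv2.remap(g,M[...,1].copy(),M[...,0].copy(),cv2.INTER_LINEAR)
    p=np.median(v,0); i=p.argmax(); w=np.clip(p-90,0,None); return i, p[i], [(int(a),int(p[a])) for a in A if p[a]>110][::3]
base=cam("wrist"); s=r.get_state(); T=np.array(base["T_tool_cam"])
def pose(tp,q):
    c=dict(base);Rt=R.from_quat(q).as_matrix();c["origin"]=Rt@T[:3,3]+tp;c["rotation"]=Rt@T[:3,:3];return c
if __name__=="__main__":
    e=lambda y:R.from_euler("xyz",[180,0,y],degrees=True).as_quat()
    ax=(.4908,-.2004)
    for n,c in[("wrist11",pose(np.array([.4955,-.1442,.1513]),e(96))),("w12",pose(np.array([.4915,-.1997,.0911]),e(180))),("w13",pose(np.array([.4897,-.2011,.0425]),e(180))),("w14",base)]:
        print(n,ang(cv2.imread(f"pics/{n}.png"),c,ax))
E
python3 ringang.py; python3 st.py
```

```text
wrist11 (np.int64(9), np.float32(176.875), [(4, 127), (7, 169), (10, 170), (13, 128)])
w12 (np.int64(16), np.float32(85.578125), [])
w13 (np.int64(159), np.float32(84.13281), [])
w14 (np.int64(150), np.float32(83.61719), [])
yaw 84.02 Mz 0.066 F [-3.7 -2.2  4.1] q7 -0.06 24.8 [ 0.4896 -0.201   0.0396]
```

```bash
python3 -m jog '[{"translation":[0,0,0],"twist":0,"claw":25},{"translation":[0,0,0],"twist":0,"claw":45},{"translation":[0,0,0],"twist":0,"claw":55},{"translation":[0,0,0],"twist":0,"claw":60},{"translation":[0,0,0],"twist":0,"claw":60}]' 10; python3 st.py
python3 - <<'E'
from ringang import *
c=base; save(c,"w15"); print(ang(c["img"][:,:,::-1].copy(),c,(.4908,-.2004)))
p=np.array(s["tool_pos"]); print(proj(c,[p[0],p[1],.08]),proj(c,[.4908,-.2004,.08]))
g=cv2.cvtColor(c["img"],cv2.COLOR_RGB2GRAY)
for row in range(225,300,5): print(row,' '.join(f"{v:3d}" for v in g[row,205:365:5]))
E
```

```text
clock: 25.22
tool_pos: [0.4911, -0.2, 0.0396]
eef_rot: [0.743, 0.669, 0.001, 0.0]
contact_force: [0.2, 0.9, 0.4]
opening: 0.525
yaw 84.04 Mz -0.005 F [0.2 0.9 0.4] q7 -0.06 25.2167 [ 0.4911 -0.2     0.0396]
(np.int64(8), np.float32(221.21875), [(3, 111), (6, 206), (9, 206), (12, 117)])
[np.float64(286.5232070800624), np.float64(281.53004274043786)] [np.float64(287.0572605113656), np.float64(281.24004460626327)]
225 156 160 126 145 147 146 147 149 146 143 124 103  59  57  59  59  59  54  60  67 132 130 130 128 126  86  81 160 164 155  59 126
230 165 162 156 138 148 145 147 146 148 122  58  65  70  78  76  77  74  76  71  61  57 124 128 127 128 104  77 159 178 157  59 117
235 165 169 165 130 148 145 145 147 130  63  73  75  75  76  74  74  74  75  74  74  63  57 123 129 128 114  80 159 160 180  56 107
240 162 167 165 126 147 148 145 145  62  68  73  74  74  75  72  76  73  73  75  75  73  68  62 131 128 120  80 148 169 179  79  93
245 157 159 161 151 141 146 145  99  65  73  74  71  72  75  74  76  72  72  75  75  73  72  69  84 138 154 158 115 179 180 108  73
250 163 167 168 162 131 1
[... 594 characters left out ...]
  82  85 120 129  24  31  31  33  37  37
275  38  24  32  31  32  17  71  46  72  79  81  61  69  72  71  72  72  73  60  58  81  82  84  84 142 122  20  31  34  34  26  36
280  24  30  30  31  25  16  38  73  83  82  80  68  78  71  71  71  72  71  70  67  85  84  81  76 142  83  17  27  34  30  34  23
285  31  31  31  32  19  14  32  90  80  82  82  77  80  79 154 167 133  79  81  67  83  82  82  99 144  76  16  27  30  35  34  30
290  34  32  32  23  19  13  28 100  90  83  82  78  79  82 177 178 172  78  82  74  81  83  95 120 143  61  23  23  18  33  33  32
295  32  32  32  20  17  17 100  99 101  93  81  81  80  79  86 125  79  81  84  69  81  91  97 144 144  90  21  25  15  30  31  30
```

```bash
python3 -m jog '[{"translation":[0,0,-0.02],"twist":0,"claw":45},{"translation":[0,0,0],"twist":0,"claw":30},{"translation":[0,0,0],"twist":0,"claw":12},{"translation":[0,0,0],"twist":0,"claw":12},{"translation":[0,0,0],"twist":0,"claw":12},{"translation":[0,0,0],"twist":0,"claw":12}]' 40 | tail -1; python3 st.py
python3 -m jog '[{"translation":[0,0,0],"twist":0.5,"claw":12},{"translation":[0,0,0],"twist":0.5,"claw":12},{"translation":[0,0,0],"twist":0.5,"claw":12}]' | tail -1; python3 st.py
python3 -m jog '[{"translation":[0,0,0],"twist":0.5,"claw":12},{"translation":[0,0,0],"twist":0.5,"claw":12},{"translation":[0,0,0],"twist":0.5,"claw":12}]' | tail -1; python3 st.py
python3 -m jog '[{"translation":[0,0,0],"twist":0.4,"claw":12},{"translation":[0,0,0],"twist":0.4,"claw":12}]' | tail -1; python3 st.py
```

```text
opening: 0.203
yaw 83.99 Mz -0.015 F [-1.7  1.7  1.5] q7 -0.06 25.7667 [ 0.4896 -0.2004  0.0404]
opening: 0.205
yaw 74.87 Mz 0.114 F [-1.9  0.1  1.2] q7 -0.15 26.0167 [ 0.4895 -0.2004  0.0404]
opening: 0.206
yaw 65.87 Mz 0.084 F [-2.1  0.4  1.4] q7 -0.24 26.2667 [ 0.4895 -0.2004  0.0404]
opening: 0.206
yaw 61.05 Mz 0.124 F [-3.4  0.5  2. ] q7 -0.29 26.4333 [ 0.4895 -0.2004  0.0404]
```

```bash
J(){ :; }
python3 -m jog '[{"translation":[0,0,0],"twist":0.4,"claw":12},{"translation":[0,0,0],"twist":0.3,"claw":12}]' >/dev/null; python3 st.py
python3 -m jog '[{"translation":[0,0,0],"twist":0.3,"claw":12},{"translation":[0,0,0],"twist":0.2,"claw":12}]' >/dev/null; python3 st.py
python3 -m jog '[{"translation":[0,0,0],"twist":0.3,"claw":12},{"translation":[0,0,0],"twist":0.2,"claw":12}]' >/dev/null; python3 st.py
```

```text
yaw 56.82 Mz 0.144 F [-3.5  1.1  3.4] q7 -0.33 26.6 [ 0.4895 -0.2003  0.0404]
yaw 53.86 Mz 0.128 F [-3.6  0.4  3.7] q7 -0.36 26.7667 [ 0.4895 -0.2003  0.0404]
yaw 50.84 Mz 0.128 F [-4.8  0.2  3.9] q7 -0.39 26.9333 [ 0.4895 -0.2003  0.0404]
```

```bash
python3 -m jog '[{"translation":[0,0,0],"twist":0.3,"claw":12}]' >/dev/null; python3 st.py
python3 -m jog '[{"translation":[0,0,0],"twist":0.3,"claw":12}]' >/dev/null; python3 st.py
```

```text
yaw 49.06 Mz 0.065 F [-5.4  0.7  4. ] q7 -0.41 27.0167 [ 0.4895 -0.2003  0.0404]
yaw 47.24 Mz 0.164 F [-4.8  0.4  4.4] q7 -0.42 27.1 [ 0.4895 -0.2003  0.0404]
```

```bash
python3 -m jog '[{"translation":[0,0,0],"twist":0.25,"claw":12}]' >/dev/null; python3 st.py
python3 -m jog '[{"translation":[0,0,0],"twist":0,"claw":12}]' >/dev/null; python3 st.py
python3 -m jog '[{"translation":[0,0,0],"twist":0.25,"claw":12}]' >/dev/null; python3 st.py
python3 -m jog '[{"translation":[0,0,0],"twist":0,"claw":12}]' >/dev/null; python3 st.py
```

```text
yaw 45.74 Mz 0.094 F [-5.8  0.2  4.4] q7 -0.44 27.1833 [ 0.4895 -0.2003  0.0403]
yaw 45.75 Mz 0.044 F [-5.1  0.8  5. ] q7 -0.44 27.2667 [ 0.4896 -0.2004  0.0404]
yaw 44.31 Mz 0.147 F [-4.6  0.2  4.5] q7 -0.45 27.35 [ 0.4896 -0.2003  0.0404]
yaw 44.26 Mz 0.032 F [-4.9  0.9  4.8] q7 -0.45 27.4333 [ 0.4895 -0.2003  0.0404]
```

```bash
python3 -m jog '[{"translation":[0,0,0],"twist":0.2,"claw":12}]' >/dev/null; python3 st.py
python3 -m jog '[{"translation":[0,0,0],"twist":0.2,"claw":12}]' >/dev/null; python3 st.py
python3 -m jog '[{"translation":[0,0,0],"twist":0.2,"claw":12}]' >/dev/null; python3 st.py
```

```text
yaw 43.12 Mz 0.13 F [-4.6  0.3  4.8] q7 -0.46 27.5167 [ 0.4895 -0.2003  0.0404]
yaw 41.88 Mz 0.109 F [-5.2  0.4  4.6] q7 -0.48 27.6 [ 0.4895 -0.2003  0.0403]
yaw 40.67 Mz 0.14 F [-4.4  0.6  4.1] q7 -0.49 27.6833 [ 0.4895 -0.2003  0.0404]
```

```bash
python3 -m jog '[{"translation":[0,0,0],"twist":0.2,"claw":12}]' >/dev/null; python3 st.py
python3 -m jog '[{"translation":[0,0,0],"twist":0.2,"claw":12}]' >/dev/null; python3 st.py
```

```text
yaw 39.47 Mz 0.057 F [-5.3  0.7  5. ] q7 -0.5 27.7667 [ 0.4896 -0.2003  0.0404]
yaw 38.27 Mz 0.124 F [-5.2  0.4  3.9] q7 -0.51 27.85 [ 0.4895 -0.2003  0.0403]
```

```bash
python3 -m jog '[{"translation":[0,0,0],"twist":0.2,"claw":12}]' >/dev/null; python3 st.py
python3 -m jog '[{"translation":[0,0,0],"twist":0.2,"claw":12}]' >/dev/null; python3 st.py
python3 -m jog '[{"translation":[0,0,0],"twist":0.2,"claw":12}]' >/dev/null; python3 st.py
```

```text
yaw 37.07 Mz 0.166 F [-5.4  0.7  3.9] q7 -0.52 27.9333 [ 0.4895 -0.2003  0.0404]
yaw 35.87 Mz 0.138 F [-5.6 -0.2  4.3] q7 -0.54 28.0167 [ 0.4895 -0.2003  0.0404]
yaw 34.67 Mz 0.106 F [-4.6  0.5  4.5] q7 -0.55 28.1 [ 0.4895 -0.2003  0.0404]
```

```bash
python3 - <<'E'
from h import *
for k in("scene","side","wrist"):
  c=cam(k)
  for n,z in(("slide_face",.039),("tail_face",.038),("cap_mid",.046)):
    for d in r.spot_point(n,k)[:1]: print(k,n,round(d["confidence"],2),d["location"],onz(c,d["location"],z))
E
python3 st.py
```

```text
scene slide_face 0.52 [243.7, 249.7] [ 0.60570854 -0.09930528  0.039     ]
scene tail_face 0.65 [222.9, 265.1] [ 0.55047614 -0.04470115  0.038     ]
scene cap_mid 0.56 [229.3, 253.1] [ 0.57205231 -0.07954299  0.046     ]
side tail_face 0.59 [216.5, 285.9] [ 0.55863243 -0.05863443  0.038     ]
side cap_mid 0.8 [208.6, 289.7] [ 0.56147552 -0.08766213  0.046     ]
wrist slide_face 0.65 [31.5, 215.9] [ 0.56473282 -0.10936373  0.039     ]
yaw 34.72 Mz 0.01 F [-5.5  0.4  3.2] q7 -0.55 28.7 [ 0.4895 -0.2003  0.0403]
```

```bash
python3 -m jog '[{"translation":[0,0,0],"twist":0.2,"claw":12}]' >/dev/null; python3 st.py
python3 -m jog '[{"translation":[0,0,0],"twist":0.2,"claw":12}]' >/dev/null; python3 st.py
python3 -m jog '[{"translation":[0,0,0],"twist":0.2,"claw":12}]' >/dev/null; python3 st.py
```

```text
yaw 33.52 Mz 0.12 F [-5.8  0.9  4.5] q7 -0.56 28.7833 [ 0.4895 -0.2003  0.0404]
yaw 32.28 Mz 0.135 F [-5.2  0.4  4.9] q7 -0.57 28.8667 [ 0.4895 -0.2003  0.0404]
yaw 31.07 Mz 0.139 F [-4.8  0.2  4.2] q7 -0.58 28.95 [ 0.4895 -0.2003  0.0404]
```

```bash
python3 -m jog '[{"translation":[0,0,0],"twist":0.2,"claw":12}]' >/dev/null; python3 st.py
python3 -m jog '[{"translation":[0,0,0],"twist":0.2,"claw":12}]' >/dev/null; python3 st.py
```

```text
yaw 29.87 Mz 0.086 F [-4.   0.8  4.5] q7 -0.59 29.0333 [ 0.4895 -0.2003  0.0404]
yaw 28.67 Mz 0.13 F [-6.   1.7  3.4] q7 -0.61 29.1167 [ 0.4895 -0.2003  0.0403]
```

```bash
python3 -m jog '[{"translation":[0,0,0],"twist":0.2,"claw":12}]' >/dev/null; python3 st.py
python3 -m jog '[{"translation":[0,0,0],"twist":0.2,"claw":12}]' >/dev/null; python3 st.py
python3 -m jog '[{"translation":[0,0,0],"twist":0.2,"claw":12}]' >/dev/null; python3 st.py
```

```text
yaw 27.48 Mz 0.15 F [-5.8  1.   4.5] q7 -0.62 29.2 [ 0.4895 -0.2003  0.0404]
yaw 26.29 Mz 0.159 F [-4.5  1.2  5. ] q7 -0.63 29.2833 [ 0.4895 -0.2003  0.0403]
yaw 25.09 Mz 0.127 F [-5.5  0.9  4.1] q7 -0.64 29.3667 [ 0.4895 -0.2003  0.0404]
```

```bash
python3 -m jog '[{"translation":[0,0,0],"twist":0.2,"claw":12}]' >/dev/null; python3 st.py
python3 -m jog '[{"translation":[0,0,0],"twist":0.2,"claw":12}]' >/dev/null; python3 st.py
```

```text
yaw 23.9 Mz 0.232 F [-6.4  0.7  4.2] q7 -0.65 29.45 [ 0.4895 -0.2003  0.0404]
yaw 22.71 Mz 0.289 F [-4.9  0.9  3.9] q7 -0.66 29.5333 [ 0.4895 -0.2003  0.0404]
```

```bash
python3 -m jog '[{"translation":[0,0,0],"twist":0,"claw":12}]' >/dev/null; python3 st.py
python3 -m jog '[{"translation":[0,0,0],"twist":0,"claw":12}]' >/dev/null; python3 st.py
```

```text
yaw 22.7 Mz 0.168 F [-5.1  0.7  4.6] q7 -0.66 29.6167 [ 0.4895 -0.2003  0.0404]
yaw 22.75 Mz 0.134 F [-5.4 -0.2  4.2] q7 -0.66 29.7 [ 0.4895 -0.2003  0.0404]
```

```bash
python3 -m jog '[{"translation":[0,0,0],"twist":0,"claw":25},{"translation":[0,0,0],"twist":0,"claw":45},{"translation":[0,0,0],"twist":0,"claw":55},{"translation":[0,0,0],"twist":0,"claw":55},{"translation":[0,0,0],"twist":0,"claw":55},{"translation":[0,0,-0.3],"twist":0,"claw":55},{"translation":[0,0,-0.6],"twist":0,"claw":55},{"translation":[0,0,-0.8],"twist":0,"claw":55},{"translation":[0,0,-0.8],"twist":0,"claw":55},{"translation":[0,0,-0.5],"twist":0,"claw":55},{"translation":[0,0,0],"twist":0,"claw":55}]' 10
python3 -m jog '[{"translation":[0,0,0],"twist":-1,"claw":55},{"translation":[0,0,0],"twist":-1,"claw":55},{"translation":[0,0,0],"twist":-1,"claw":55},{"translation":[0,0,0],"twist":-1,"claw":55},{"translation":[0,0,0],"twist":-1,"claw":55},{"translation":[0,0,0],"twist":-1,"claw":55},{"translation":[0,0,0],"twist":-1,"claw":55},{"translation":[0,0,0],"twist":-1,"claw":55},{"translation":[0,0,0],"twist":-1,"claw":55},{"translation":[0,0,0],"twist":-1,"claw":55},{"translation":[0,0,0],"twist":-1,"claw":55},{"translation":[0,0,0],"twist":-1,"claw":55},{"translation":[0,0,0],"twist":0,"claw":55},{"translation":[0,0,0],"twist":0,"claw":55}]'
python3 - <<'E'
from ringang import *
c=base; save(c,"w20"); print(ang(c["img"][:,:,::-1].copy(),c,(.4908,-.2004)))
for n,z in(("slide_face",.039),("tail_face",.038),("ring_mark",.06),("cap_mid",.046),("cap",.03)):
    for d in r.spot_point(n,"wrist")[:1]: print(n,round(d["confidence"],2),d["location"],onz(c,d["location"],z))
E
```

```text
clock: 30.62
tool_pos: [0.4935, -0.2018, 0.1645]
eef_rot: [0.98, 0.197, 0.004, 0.002]
contact_force: [-0.0, 0.3, -0.1]
opening: 0.553
clock: 31.78
tool_pos: [0.4903, -0.2004, 0.1598]
eef_rot: [0.678, 0.735, 0.0, -0.0]
contact_force: [0.4, -0.5, 0.2]
opening: 0.543
(np.int64(9), np.float32(181.0), [(4, 116), (7, 166), (10, 172), (13, 127)])
slide_face 0.64 [103.7, 384.2] [ 0.57003063 -0.10883004  0.039     ]
tail_face 0.61 [22.4, 381.1] [ 0.55742085 -0.0478281   0.038     ]
ring_mark 0.89 [202.1, 308.1] [ 0.51216462 -0.19495442  0.06      ]
cap_mid 0.7 [64.0, 386.0] [ 0.56434507 -0.07911974  0.046     ]
cap 0.55 [57.2, 379.8] [ 0.56262295 -0.07168401  0.03      ]
```

```bash
python3 -c "
from plant import r
print(r.finish_job())"
```

```text
the job is handed in; nothing more can be done
None
```

I placed the cap on the bench table, let go of it, and closed the anvils on it with the inner knob only. The job was handed in at about 32 s of the 64 s allowed, with the gripper clear of everything.

**Cap:** I took it by the collar and set it flange down between the anvils, clear of both. The arm felt the table, then I released it.

**Nip:** I turned the knob about 157° clockwise. The moment rose from about 0.12 N m to 0.23, then 0.29, which is about 17 N on the anvil (roughly 3 N either way). By the task's figures it keeps up to 10 N once let go; I could not measure that.

**Last checks:**
- **Ring:** its white mark reads 9° now against 8.5° before I touched the knob, so it has not moved within what I can measure.
- **Anvils:** the gap reads about 62 mm against the 64 mm flange, which agrees with a nip within camera error.
- **Arm:** no contact force is left on it.

**What failed or disagreed:**
- **Fingertips:** they sat about 28 mm above where the stated tool point put them. My first attempt to close on the cap shut in the air just above it, with no contact force felt. I went lower, checking the force, before gripping.
- **Networks:** some of the trained networks' reports were several millimetres to centimetres off, and I did not use those.
- **Final picture:** I could not view it because I had used all 12, so the last state rests on measured numbers.

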